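# Refit the vial mixer's rotor on the flat of its drive shaft

## Robot

A 7-joint arm with a two-finger parallel gripper is mounted at the origin on the work surface. World frame = base frame: x ahead of the robot, y to its left, z up, the work surface at z = 0. Lengths are in mm, angles in rad, forces in N, time in s.
With the tool pointing down it reaches from about 375 to 925 mm from the base axis. Payload 3.1 kg.
Tool frame: the origin (TCP) lies at the very end of the fingers, on their centre line; the grasp point (between the pads) lies 19 mm behind it (bot.tcp_to_grasp is the distance from the TCP to the grasp point, in mm); x points along the fingers, y is the direction in which the jaws open and shut, and the axes are right-handed (so a half turn about x gives the same grasp; the last joint's range is limited). The gripper opens to 85 mm and grips with 20 to 120 N. Pads are 22 mm wide; open, the fingers measure 114 mm over their backs; the gripper's body (76 mm by 85 mm) begins 54 mm behind the grasp point. The pads swing forward as they close: fully open they stand 13 mm farther back than shut.
Start: joints at [-1.315, 0.383, 0.044, 1.598, -0.018, 1.161, -0.05], TCP at [225.179, 609.751, 207.869] pointing down, gripper open.
Joint ranges: [-2.61, 2.61], [-0.41, 2.15], [-1.48, 1.57], [0, 2.5], [-1.57, 4.71], [0.05, 1.97], [-2.85, 2.85]. Speed limits (rad/s): [2.79, 2.79, 3.14, 3.14, 3.14, 3.14, 3.14].

## Interface

Orientations are given as [roll, pitch, yaw] about the fixed x, y, z axes, in that order (R = Rz(yaw) Ry(pitch) Rx(roll)).
In Python, from workcell import status, imaging, bot, cut_out, tip_of gives the robot as it stands.
- The arm moves only by the tool servo_tool, never from a script. Its arguments are lists of equal length, an entry for each row: "grip": the finger opening in m, from 0 to 0.0854; "xyz": the shift along the tool's x, y, z in m, a list of three; "twist": the turn about the tool's x in rad. A call has 1 to 8 rows; each row shifts and turns the pose as measured when the row begins, along the tool's axes as they then stand; what a row does not reach is not made up. A row lasts 1/12 s, in which the tool goes at most 41.7 mm and 7.16 degrees, less where a joint would pass 70% of its speed; a pose out of reach is approached as far as the arm can. A call with a gripper value outside its range is refused whole. The fingers move at their own pace and stop on an object; the grip force is fixed at half the most. Time passes only in rows, so rows that do not move let the fingers close. It gives the time, the measured TCP pose, the force and the opening at its end, in the units of the state.
- status.state(): the state, without advancing time (a new reading comes with each control period).
- imaging.read_camera(name): name is "scene" or "top" or "wrist"; returns a dict with "frame" (420x560x3 uint8, red, green, blue), "camera_matrix" (3x3 intrinsics, pixels), "view" (4x4, takes a point from world to camera coordinates). Camera axes: x right, y up, looking along -z (the intrinsics and any distortion apply to the point x, -y, -z); pixel columns grow to the right and rows downward; lengths in mm; the calibration is good to about 2 mm. A picture is of the moment at which its call begins. There is no depth.
- bot.close_job(): hands the job in, once; it reports no verdict.
Trained networks look in a picture, given as the dict that the camera call returned (one of the last four; its "shot" number tells which), for a name from the list of things; names that differ only in an ending like _2 or _b are one class to them, and where a whole thing is asked for, a point or a joint stands for the part that bears it (a point fixed in the world has none). Each returns a list of dicts, best first, with "p" (0 to 1); they miss things now and then, are a little off and sometimes report something else, mostly with a low value. They report only what shows in the picture. A call takes as long as a camera call. They do not tell look-alikes from the thing itself.
- cut_out(picture, query): "region" (420x560 bool, what is visible of it) and "rect" ([centre column, centre row, width, height] in pixels, round what is visible of it).
- tip_of(picture, query): "position" ([column, row] in pixels: a listed point, or the origin of a listed thing).
The state is a dict: "clock": time; "q": joint angles; "joint_vel": joint speeds; "joint_torque": joint torques, N m; "position": TCP position; "ee_rot": TCP orientation; "force": force on the tool from outside, world axes, zero at the start; "moment": the same for the moment, N m; "width": finger opening in mm.
Only numpy, scipy, OpenCV 4.12 (cv2) and the standard library are available. Lean on these libraries where they do the work, as an engineer would, in place of code of your own. Each camera call takes 0.05 s, during which the arm holds its last target.

## Task

Get the vial mixer ready: press and release the red stop key, then the blue shaft-release key (never the green start key), then pinch the bare drive shaft and turn it until a finger lies on its ground flat and that flat faces the mixer's front, along the red index line. Fit the vial rotor over the shaft with its thumbscrew on that flat and lower it until the shaft's end is flush with the top of the hub. Finish while still holding the rotor there, level and still, because the screw is not tightened yet; leave the two vials and the carton where they stand.

Things in the scene. Friction and masses are not known exactly. Their poses are not given: they have to be found in the camera images.
- mixer: vial mixer fixed on the bench: white case 250 mm front to back, 200 wide, 70 high; origin at the centre of its underside, its front faces its own -x, z up. On its deck: near the front three keys in a row (green at y +55 mm, red at y 0, blue at y -55, all at x -88), at x +40 mm, y 0 the upright drive shaft, and between them a red index line marking the shaft's front side
- stop_key_top (a point): centre of the top face of the red key, the middle one: 26 mm square, its top 9 mm above the deck (79 mm above the bench)
- stop_key (a joint): travel of the red key: 0 up, 0.005 m fully down; it springs back; about 1.5 N starts it and 5 N holds it fully down
- release_key_top (a point): top of the blue key, same kind as the red one, on the right (mixer -y)
- release_key (a joint): travel of the blue key, 0 up, 0.005 m fully down, same spring
- start_key_top (a point): top of the green key, same kind, on the left (mixer +y); not to be pressed
- start_key (a joint): travel of the green key, 0 up, 0.005 m fully down, same spring
- spindle_end (a point): centre of the upper end of the upright drive shaft, 136 mm above the bench; x is the outward direction of the shaft's flat, z up. Dark steel, 16 mm in diameter, top 3 mm chamfered, standing 60 mm out of an aluminium boss (30 mm across, 6 mm high on the deck)
- spindle_flat: the bright flat ground on one side of the shaft, 13 mm wide, 15 to 57 mm above the boss, 4.5 mm from the shaft's axis: pinched on the flat the shaft measures 12.5 mm, elsewhere 16 mm. Origin on the axis at the shaft's foot, x is the outward direction of the flat
- spindle (a joint): turn of the shaft in rad, counter-clockwise from above is positive; 0 when the flat faces straight to the mixer's front (its -x). It turns endlessly, stays where it is left and resists with about 0.05 N m
- rotor_hub (a point): vial rotor, loose on the bench, 0.15 to 0.3 kg: blue disc 124 mm across, 12 mm thick, with eight wells, and an aluminium hub of 32 mm outer diameter, 46 mm high, through its middle (the upper 34 mm stand free above the disc), with an 18.4 mm through bore. This point is the hub's centre, 23 mm above the underside; z up, x towards the thumbscrew
- rotor_hub_top (a point): centre of the hub's top face, 46 mm above the rotor's underside, same axes as the hub's centre
- clear_vial: clear glass vial with blue cap, 24 mm across, 50 mm high, standing; origin at the centre of its underside
- amber_vial: amber glass vial with red cap, 24 mm across, 50 mm high, standing; origin at the centre of its underside
- carton: white and blue carton, 46 x 90 x 40 mm high; origin at the centre of its underside
- rotor_screw (a point): middle of the head (12 mm across) of the rotor's brass thumbscrew, 26 mm from the hub's axis and 24 mm above the underside; same axes as the hub's centre. The screw ends 30 mm from the axis; its tip stands into the bore to 5.7 mm from the axis, so the rotor goes down the shaft only with the screw over the flat (within about 20 degrees)
Mind the look-alikes: they are no part of the job. What is meant by the part that bears rotor_hub is not turquoise, and is the smaller of those in its own colour.

How it is judged (in metres and radians):
On the way, in this order (a step that is already met when the one before it is completed fails the run):
1. the red stop key is pressed down (more than 3.5 of its 5 mm), the other keys up (value of joint stop_key above 0.0035 m and value of joint each of release_key, start_key below 0.0015 m), for 0.05 s.
2. then, the red key up again, the blue release key is pressed down (more than 3.5 of its 5 mm) (value of joint release_key above 0.0035 m and value of joint each of stop_key, start_key below 0.0015 m), for 0.05 s.
3. then the fingers bear on the shaft's flat (more than 2 N) and the flat faces the front within 0.15 rad (contact force between the fingers and spindle_flat above 2 N and value of joint spindle between -0.15 and 0.15 rad and value of joint each of stop_key, release_key below 0.0015 m), for 0.2 s.
At the end, for the whole second after the job is handed in: Fingers hold the rotor (over 3 N) on the shaft, still, level to 0.08 rad, shaft end flush with hub top to 4 mm (so clear of the deck) and central to 3 mm, thumbscrew over the flat to 0.17 rad, flat facing the front to 0.2 rad, keys up (value of joint spindle between -0.2 and 0.2 rad and horizontal distance between rotor_hub_top and spindle_end below 0.003 m and z of rotor_hub_top in the frame of spindle_end between -0.004 and 0.004 m and angle between the x axis of rotor_hub and the x axis of spindle_end, either way round below 0.17 rad and x of rotor_screw in the frame of spindle_end above 0.015 m and angle between rotor_hub's own z axis and vertical below 0.08 rad and contact force between the fingers and rotor above 3 N and linear speed of rotor below 0.02 m/s and value of joint each of stop_key, release_key, start_key below 0.0015 m); the arm keeps its last pose, push and grip.
It fails at once if the green start key is pressed (value of joint start_key above 0.0025 m).
It fails at once if the clear vial is shifted by more than 15 mm or tipped (distance of clear_vial from where it was at the start of the episode above 0.015 m or angle between clear_vial's own z axis and vertical above 0.35 rad).
It fails at once if the amber vial is shifted by more than 15 mm or tipped (distance of amber_vial from where it was at the start of the episode above 0.015 m or angle between amber_vial's own z axis and vertical above 0.35 rad).
It fails at once if the carton is shifted by more than 15 mm or tipped (distance of carton from where it was at the start of the episode above 0.015 m or angle between carton's own z axis and vertical above 0.35 rad).
It also fails if it takes over 72 s, if anything falls off the work surface, if the arm or the gripper's body presses on something with over 40 N, if the wrist force passes 120 N, or if a joint passes its speed limit or range.

## Working session

There is one attempt and no reset: what is moved stays moved. The work goes in short steps, Python scripts to look and compute and a tool call to move; the robot and the scene stay as the last step left them, time stands still between calls to the robot, and variables do not carry over. Pictures are saved under pics/ and viewed, and the job is handed in when it is done.

Besides the shell and the picture viewer there is one more tool, called after "Request:" as name(argument=value, ...), one argument or row to a line, values as JSON. servo_tool: Moves the arm, as the interface text tells. Its arguments: {"type":"object","properties":{"grip":{"type":"array","items":{"type":"number"}},"xyz":{"type":"array","items":{"type":"array","items":{"type":"number"}}},"twist":{"type":"array","items":{"type":"number"}}},"required":["grip","xyz","twist"]}

```bash
ls; mkdir -p pics; python3 - <<'E'
from workcell import status, imaging, bot, cut_out, tip_of
import cv2
print(status.state())
for n in ["scene","top"]:
    p=imaging.read_camera(n); cv2.imwrite(f"pics/{n}0.png",p["frame"][:,:,::-1]); print(n,p["camera_matrix"],p["view"],p.keys())
    for q in ["stop_key_top","release_key_top","start_key_top","spindle_end","rotor_hub_top","rotor_hub","rotor_screw","clear_vial","amber_vial","carton","mixer"]:
        print(q,[(round(d["p"],2),[round(float(x)) for x in d["position"]]) for d in tip_of(p,q)][:5])
E
```

```text
pics
{'clock': 0.0, 'q': array([-1.31481307,  0.38387259,  0.04385474,  1.59961764, -0.01788961,
        1.16123314, -0.04988834]), 'joint_vel': array([ 5.32258703e-04, -1.96314343e-04,  3.24830917e-04, -2.77324093e-04,
        5.67649502e-05,  2.06563829e-04,  6.80033772e-04]), 'joint_torque': array([ 4.53686253e-04, -4.33462107e+01,  1.02482602e+00, -2.49514961e+01,
        1.05527113e-02,  1.14184179e-02, -5.52853038e-06]), 'position': array([224.85763015, 608.7578237 , 206.44310998]), 'ee_rot': array([-1.51019008,  1.56805835, -1.86389777]), 'force': array([ 1.138379  , -0.48071731,  0.50351285]), 'moment': array([-0.05518715,  0.05150897, -0.03360254]), 'width': 85.05015836435342}
scene [[383.4397182    0.         280.88139941]
 [  0.         383.4397182  213.96684566]
 [  0.           0.           1.        ]] [[ 6.41009404e-01  7.67204456e-01 -2.24558959e-02 -3.62808523e+02]
 [-4.72362236e-01  4.17387353e-01  7.76312898e-01  1.71030190e+02]
 [ 6.04963521e-01 -4.87016551e-01  6.29947630e-01 -1.53533939e+03]
 [ 0.00000000e+00  0.00000000e+00  0.00000000e+00  1.00000000e+00]] dic
[... 874 characters left out ...]
2e-01 -1.48148725e+03]
 [ 0.00000000e+00  0.00000000e+00  0.00000000e+00  1.00000000e+00]] dict_keys(['frame', 'camera_matrix', 'view', 'shot'])
stop_key_top [(0.7, [351, 206]), (0.43, [240, 215])]
release_key_top [(0.53, [248, 212])]
start_key_top [(0.46, [220, 220])]
spindle_end [(0.49, [226, 172])]
rotor_hub_top [(0.77, [296, 249]), (0.69, [381, 276]), (0.64, [225, 171]), (0.63, [348, 204])]
rotor_hub [(0.96, [377, 276]), (0.69, [300, 249]), (0.63, [349, 206])]
rotor_screw [(0.98, [343, 213]), (0.98, [308, 243])]
clear_vial [(0.68, [352, 205]), (0.44, [296, 145])]
amber_vial [(0.51, [235, 213]), (0.47, [428, 236])]
carton [(0.95, [160, 242]), (0.65, [428, 230])]
mixer [(0.57, [230, 195])]
```

```bash
python3 - <<'E'
import cv2
for n,(x0,x1,y0,y1) in {"scene":(90,400,130,330),"top":(130,460,110,310)}.items():
    im=cv2.imread(f"pics/{n}0.png")[y0:y1,x0:x1]
    s=800/(x1-x0)
    cv2.imwrite(f"pics/{n}0z.png",cv2.resize(im,None,fx=s,fy=s,interpolation=cv2.INTER_CUBIC))
E
```

```text
(no output)
```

View pics/scene0z.png

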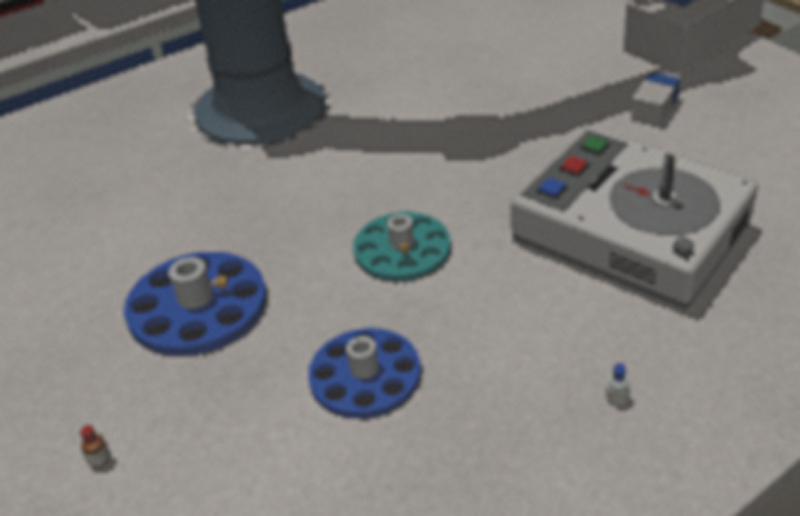

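View pics/top0z.png

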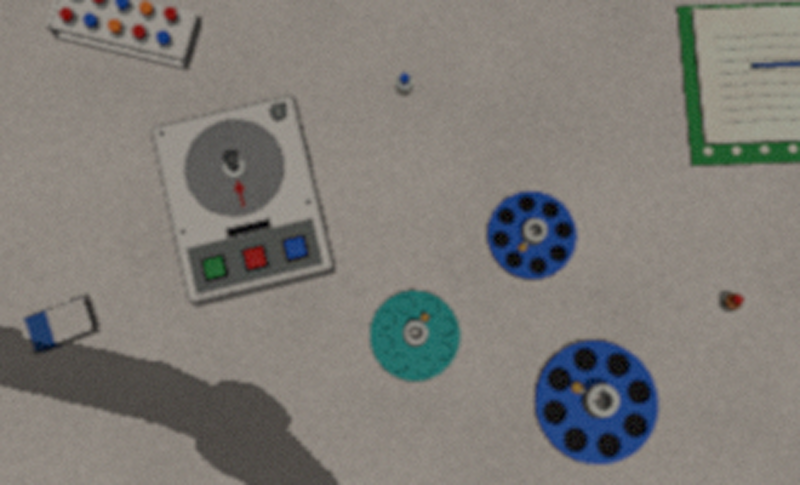

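Candidates for the rotor in the top picture: the large blue one (377,276), the turquoise one (300,249) and the small blue one (349,206). The description picks the small blue one. I'll localise everything next.

```bash
cat > h.py <<'E'
import numpy as np, cv2
from workcell import status, imaging, bot, cut_out, tip_of
def ray(p,uv):
    K=p["camera_matrix"];V=p["view"]
    d=np.array([(uv[0]-K[0,2])/K[0,0],-(uv[1]-K[1,2])/K[1,1],-1.0])
    R=V[:3,:3];t=V[:3,3]
    return -R.T@t, R.T@d
def at_z(p,uv,z):
    o,d=ray(p,uv); return o+d*(z-o[2])/d[2]
def proj(p,X):
    V=p["view"];K=p["camera_matrix"];c=V[:3,:3]@np.asarray(X,float)+V[:3,3]
    return np.array([K[0,0]*c[0]/-c[2]+K[0,2],K[1,1]*-c[1]/-c[2]+K[1,2]])
def tri(ps):
    A=np.zeros((3,3));b=np.zeros(3)
    for p,uv in ps:
        o,d=ray(p,uv);d=d/np.linalg.norm(d);M=np.eye(3)-np.outer(d,d);A+=M;b+=M@o
    return np.linalg.solve(A,b)
def Rot(rpy):
    from scipy.spatial.transform import Rotation as R
    return R.from_euler('xyz',rpy).as_matrix()
def save(p,name,crop=None,s=None):
    im=p["frame"][:,:,::-1]
    if crop: x0,x1,y0,y1=crop; im=im[y0:y1,x0:x1]
    s=s or min(800/im.shape[1],600/im.shape[0])
    cv2.imwrite(f"pics/{name}.png",cv2.resize(im,None,fx=s,fy=s,interpolation=cv2.INTER_CUBIC))
E
python3 - <<'E'
from h import *
t=imaging.read_camera("top"); s=imaging.read_camera("scene"); w=imaging.read_camera("wrist")
k=330/800
full=lambda x,y:(130+x*k,110+y*k)
for n,uv,z in [("green",full(214,267),79),("red",full(256,257),79),("blue",full(295,247),79),("spin",full(231,157),136),("rotor",full(536,230),46),("screw",full(523,246),24),("rotor disc",full(532,236),12),("big",full(602,400),60),("turq",full(415,333),46),("carton",full(62,325),40),("clear",full(404,78),50),("amber",full(735,299),50)]:
    print(n,at_z(t,uv,z).round(1), at_z(t,uv,z).round(1))
k=310/800
fs=lambda x,y:(90+x*k,130+y*k)
for n,uv,z in [("green",fs(596,143),79),("red",fs(575,164),79),("blue",fs(553,186),79),("spin",fs(670,156),136),("rotor",fs(362,343),46),("amber",fs(88,432),50),("clear",fs(619,369),50),("carton",fs(657,86),40)]:
    print(n,at_z(s,uv,z).round(1))
st=status.state();R=Rot(st["ee_rot"]);print(R.round(3))
V=w["view"];print((V[:3,:3]@R).round(3),  R.T@(-V[:3,:3].T@V[:3,3]-st["position"]),w["camera_matrix"])
save(w,"w0")
E
```

```text
green [490.3 237.   79. ] [490.3 237.   79. ]
red [506.3 182.7  79. ] [506.3 182.7  79. ]
blue [522.1 132.1  79. ] [522.1 132.1  79. ]
spin [625.8 217.3 136. ] [625.8 217.3 136. ]
rotor [ 566.7 -190.    46. ] [ 566.7 -190.    46. ]
screw [ 548.1 -175.6   24. ] [ 548.1 -175.6   24. ]
rotor disc [ 565.  -189.2   12. ] [ 565.  -189.2   12. ]
big [ 341.8 -278.2   60. ] [ 341.8 -278.2   60. ]
turq [419.4 -31.8  46. ] [419.4 -31.8  46. ]
carton [408.7 440.1  40. ] [408.7 440.1  40. ]
clear [772.8  -2.3  50. ] [772.8  -2.3  50. ]
amber [ 484.3 -456.7   50. ] [ 484.3 -456.7   50. ]
green [496.6 237.4  79. ]
red [512.3 184.5  79. ]
blue [527.8 132.1  79. ]
spin [631.2 224.6 136. ]
rotor [ 565.9 -183.5   46. ]
amber [ 490.9 -459.7   50. ]
clear [777.5  -3.4  50. ]
carton [411.9 450.5  40. ]
[[-0.     0.346  0.938]
 [-0.     0.938 -0.346]
 [-1.    -0.    -0.   ]]
[[ 0.001  1.     0.   ]
 [ 0.315  0.    -0.949]
 [-0.949  0.001 -0.315]] [-1.66356718e+02 -7.01351223e-02 -8.01311618e+01] [[289.97449756   0.         275.93172503]
 [  0.         289.97449756 205.65446027]
 [  0.           0.           1.        ]]
```

View pics/w0.png

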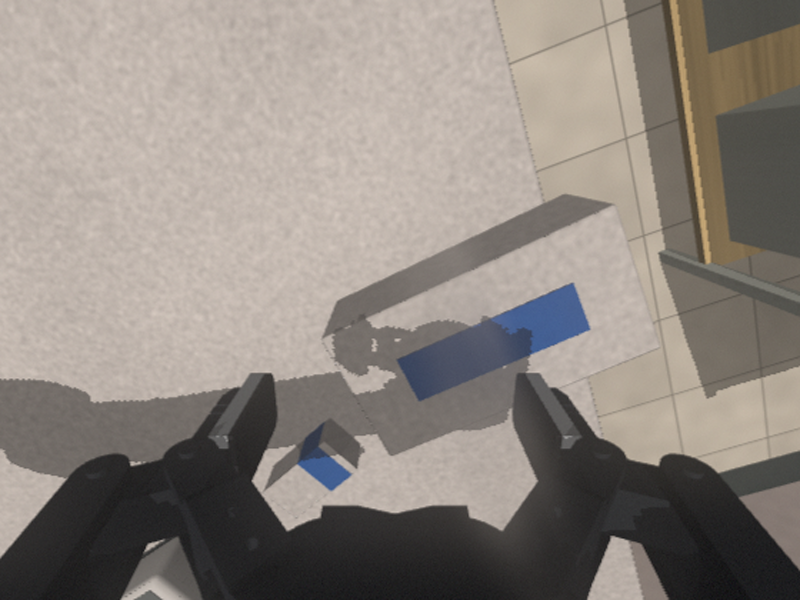

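The wrist view shows the real carton (small, blue end) and a larger carton-like box beside it. Both are away from my path. I'll rise and turn the tool first.

Request:
servo_tool(
  grip=[0.085,0.085,0.085,0.085,0.085,0.085],
  xyz=[
    [-0.016,0,0],
    [-0.016,0,0],
    [-0.016,0,0],
    [-0.016,0,0],
    [-0.016,0,0],
    [-0.016,0,0],
  ],
  twist=[-0.108,-0.108,-0.108,-0.108,-0.108,-0.108],
)

```text
clock: 1.85
position: [223.8, 605.9, 300.6]
ee_rot: [-2.148, 1.557, -1.825]
force: [0.9, 0.1, 0.7]
width: 84.9
```

```bash
cat >> h.py <<'E'
def go(target,yawdeg=None,tx=None):
    """shift in tool axes (m) to target mm; yaw of tool y wanted in deg"""
    st=status.state();R=Rot(st["ee_rot"])
    yn=np.degrees(np.arctan2(R[1,1],R[0,1]))
    print("t",round(st["clock"],2),"pos",st["position"].round(1),"yaw_y",round(yn,2),"tilt",R[:,0].round(4),"F",st["force"].round(1),"w",round(st["width"],1),"q",st["q"].round(2))
    if target is not None: print("shift mm",(R.T@(np.array(target)-st["position"])).round(1))
    if yawdeg is not None:
        d=(yawdeg-yn+180)%360-180; print("twist",round(-np.radians(d),3))
E
python3 -c "
from h import *
go([530,190,300],106.8)"
```

```text
t 1.85 pos [223.8 605.9 300.6] yaw_y 108.54 tilt [-0.0035 -0.0135 -0.9999] F [0.9 0.1 0.7] w 84.9 q [-1.24  0.33 -0.06  1.48  0.02  1.35  0.6 ]
shift mm [   5.1 -491.7  158.1]
twist 0.03
```

Request:
servo_tool(
  grip=[0.085,0.085,0.085,0.085,0.085,0.085,0.085,0.085],
  xyz=[
    [0,-0.035,0.011],
    [0,-0.035,0.011],
    [0,-0.035,0.011],
    [0,-0.035,0.011],
    [0,-0.035,0.011],
    [0,-0.035,0.011],
    [0,-0.035,0.011],
    [0,-0.035,0.011],
  ],
  twist=[0,0,0,0,0,0,0,0.03],
)

```text
clock: 2.52
position: [395.3, 375.6, 307.0]
ee_rot: [1.868, 1.563, 2.192]
force: [0.4, 0.3, -0.3]
width: 85.1
```

Request:
servo_tool(
  grip=[0.085,0.085,0.085,0.085,0.085,0.085,0.085,0.085],
  xyz=[
    [0,-0.035,0.011],
    [0,-0.035,0.011],
    [0,-0.035,0.011],
    [0,-0.035,0.011],
    [0,-0.035,0.011],
    [0,-0.035,0.011],
    [0,0,0],
    [0,0,0],
  ],
  twist=[0,0,0,0,0,0,0,0],
)

```text
clock: 3.18
position: [535.5, 174.8, 307.9]
ee_rot: [0.678, 1.564, 0.982]
force: [0.1, 0.3, 0.4]
width: 85.3
```

```bash
python3 - <<'E'
from h import *
go([530,190,300],106.8)
w=imaging.read_camera("wrist");save(w,"w1")
for q in ["stop_key_top","release_key_top","start_key_top","spindle_end"]:
    print(q,[(round(d["p"],2),[round(float(x),1) for x in d["position"]],at_z(w,d["position"],136 if q[:2]=='sp' else 79).round(1)) for d in tip_of(w,q)][:3])
E
```

```text
t 3.18 pos [535.5 174.8 307.9] yaw_y 107.4 tilt [ 0.0035  0.0053 -1.    ] F [0.1 0.3 0.4] w 85.3 q [-0.66  0.14  0.3   1.7  -0.05  1.3   1.53]
shift mm [ 7.9 16.1 -0.7]
twist 0.011
stop_key_top [(0.69, [291.6, 151.2], array([504.5, 187.4,  79. ]))]
release_key_top [(0.92, [248.5, 153.6], array([524.9, 132.7,  79. ])), (0.36, [34.5, 112.2], array([ 556.1, -145.6,   79. ])), (0.31, [44.0, 97.9], array([ 534.6, -134.9,   79. ]))]
start_key_top [(0.89, [334.3, 157.6], array([495.3, 245.7,  79. ])), (0.18, [43.1, 96.2], array([ 532.9, -136.1,   79. ]))]
spindle_end [(0.6, [291.5, 255.4], array([625.9, 224.4, 136. ])), (0.53, [465.8, 137.6], array([423.8, 367. , 136. ]))]
```

View pics/w1.png

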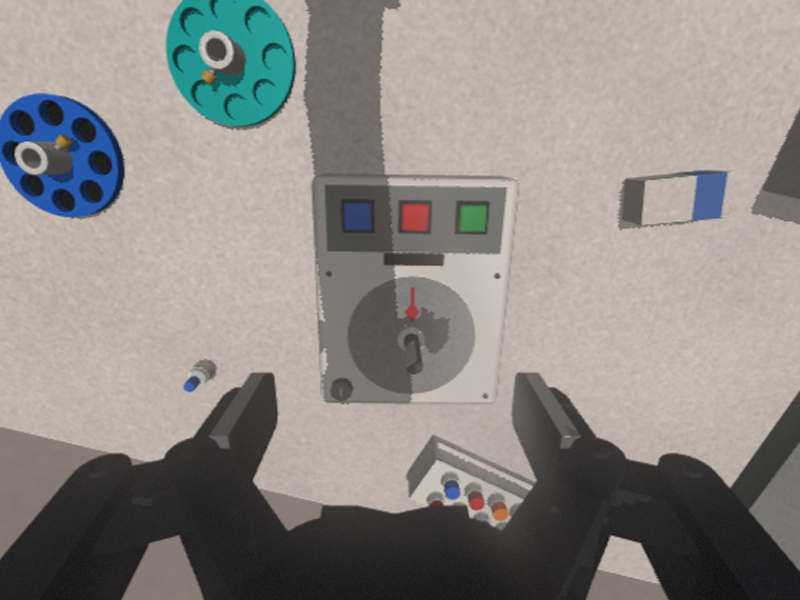

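The wrist view shows the keys blue/red/green at (358,215), (415,217), (472,217) in the enlarged picture. The shaft end is at (414,367) and the small blue rotor is on the left, with its hub top at (33,157).

```bash
python3 - <<'E'
from h import *
w=imaging.read_camera("wrist")
hsv=cv2.cvtColor(w["frame"],cv2.COLOR_RGB2HSV)
f=w["frame"].astype(int)
def cen(m,box):
    x0,x1,y0,y1=box; mm=np.zeros(m.shape,bool); mm[y0:y1,x0:x1]=m[y0:y1,x0:x1]
    ys,xs=np.nonzero(mm); return xs.mean(),ys.mean(),len(xs)
r,g,b=f[...,0],f[...,1],f[...,2]
P={}
for n,m,box in [("red",(r>1.6*g),(270,310,135,170)),("green",(g>1.5*r),(312,350,135,170)),("blue",(b>1.5*r),(232,268,135,170))]:
    c=cen(m,box);P[n]=at_z(w,c[:2],79);print(n,np.round(c,1),P[n].round(1))
v=P["green"]-P["blue"];L=np.hypot(*v[:2]);print("dist",L,"yaw_y",np.degrees(np.arctan2(v[1],v[0])))
yaw=np.arctan2(v[1],v[0])-np.pi/2; ex=np.array([np.cos(yaw),np.sin(yaw),0])
m=(P["red"]+P["green"]+P["blue"])/3
print("shaft pred from keys",m+128*ex, "spindle px pred", proj(w,[*(m+128*ex)[:2],136]),proj(w,[*(m+128*ex)[:2],76]))
for n,uv,z in [("end",(290,257.5),136),("foot",(287,237.5),76)]: print(n,at_z(w,uv,z).round(1))
for x,y in [(-125,-100),(-125,100),(125,-100),(125,100)]:
    ey=np.array([-ex[1],ex[0],0]); X=m+(x+88)*ex+y*ey; X[2]=70; print((x,y),(proj(w,X)/.7).round(0))
save(w,"w1z",(215,365,110,310),3)
print("hub",at_z(w,(33*.7,157*.7),46))
E
```

```text
red [287.  152.1 354. ] [505.5 185.6  79. ]
green [328.1 153.2 299. ] [489.8 239.   79. ]
blue [247.  151.2 359. ] [520.9 133.7  79. ]
dist 109.82492322337586 yaw_y 106.42089978774163
shaft pred from keys [628.17726474 222.28621341  79.        ] spindle px pred [285.6088061  257.00108461] [284.18696616 237.57650008]
end [627.1 228.  136. ]
foot [626.8 226.3  76. ]
(-125, -100) [305. 174.]
(-125, 100) [518. 179.]
(125, -100) [315. 404.]
(125, 100) [491. 407.]
hub [ 566.63943983 -181.16423319   46.        ]
```

View pics/w1z.png

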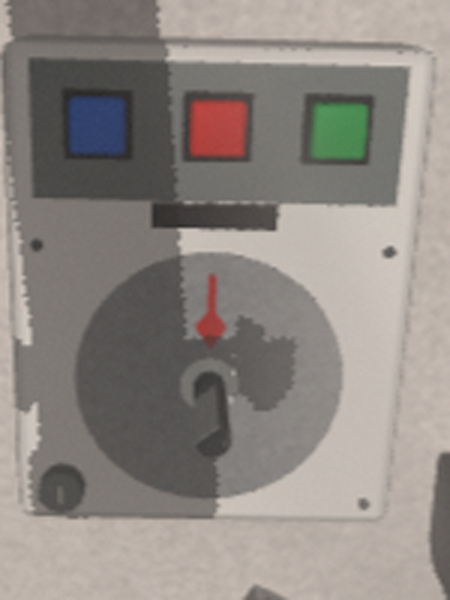

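```bash
python3 -c "
from h import *
go([505.5,186,110],106.4)"
```

```text
t 3.48 pos [533.7 178.7 307.7] yaw_y 107.86 tilt [ 0.0028  0.0055 -1.    ] F [0.3 1.1 0.1] w 85.4 q [-0.66  0.14  0.3   1.7  -0.05  1.3   1.53]
shift mm [197.7  14.7 -25.5]
twist 0.026
```

Request:
servo_tool(
  grip=[0,0,0,0,0,0,0,0],
  xyz=[
    [0.032,0.002,-0.004],
    [0.032,0.002,-0.004],
    [0.032,0.002,-0.004],
    [0.032,0.002,-0.004],
    [0.032,0.002,-0.004],
    [0.032,0.002,-0.004],
    [0,0,0],
    [0,0,0],
  ],
  twist=[0.026,0,0,0,0,0,0,0],
)

```text
clock: 4.15
position: [506.5, 200.7, 113.8]
ee_rot: [0.581, 1.551, 0.89]
force: [0.1, 0.2, 0.9]
width: -0.1
```

```bash
python3 -c "
from h import *
go([505.5,186,73.5],106.4)
w=imaging.read_camera('wrist');save(w,'w2')"
```

```text
t 4.15 pos [506.5 200.7 113.8] yaw_y 107.68 tilt [ 0.0124  0.0153 -0.9998] F [0.1 0.2 0.9] w -0.1 q [-0.67  0.29  0.26  1.96 -0.1   0.89  1.52]
shift mm [ 40.1 -14.2  -6.1]
twist 0.022
```

View pics/w2.png

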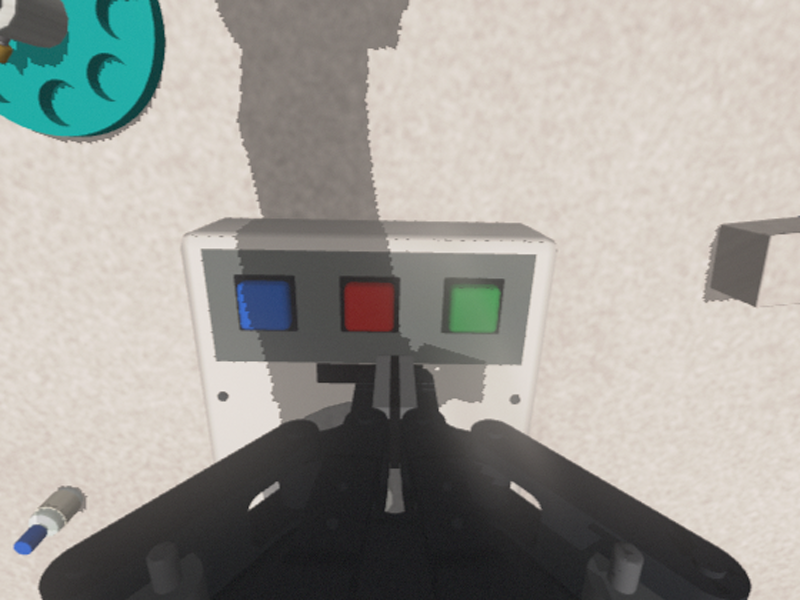

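```bash
cat > keys.py <<'E'
from h import *
w=imaging.read_camera("wrist")
f=w["frame"].astype(int);r,g,b=f[...,0],f[...,1],f[...,2]
P={}
for n,m in [("red",(r>1.7*g)&(r>1.7*b)),("green",(g>1.4*r)&(g>1.3*b)),("blue",(b>1.5*r)&(b>1.3*g))]:
    k,l,s,c=cv2.connectedComponentsWithStats(m.astype(np.uint8))
    for i in range(1,k):
        if s[i,4]>150: print(n,c[i].round(1),s[i,2:],at_z(w,c[i],79).round(1))
E
python3 keys.py; python3 -c "
from h import *
go([505.5,186,90],106.4)"
```

```text
red [257.4 215.5] [  35   34 1148] [504.5 185.8  79. ]
green [331.2 217.5] [ 36  32 992] [489.7 238.4  79. ]
blue [184.1 214.3] [  39   35 1233] [519.7 134.2  79. ]
blue [ 19.1 378.7] [ 22  20 226] [721.9  24.4  79. ]
t 4.25 pos [507.2 200.8 114.9] yaw_y 107.64 tilt [ 0.0137  0.0162 -0.9998] F [-0.1 -0.4  0.2] w 0.1 q [-0.67  0.29  0.26  1.96 -0.1   0.89  1.52]
shift mm [ 24.6 -13.8  -6.5]
twist 0.022
```

Request:
servo_tool(
  grip=[0,0,0,0],
  xyz=[
    [0.008,-0.007,-0.003],
    [0.008,-0.007,-0.003],
    [0.007,0,0],
    [0,0,0],
  ],
  twist=[0.02,0,0,0],
)

```text
clock: 4.58
position: [512.7, 187.1, 97.4]
ee_rot: [0.409, 1.535, 0.695]
force: [-0.2, 1.2, -0.6]
width: 0.2
```

```bash
python3 -c "
from h import *
go([505,186,73],106.4)"
```

```text
t 4.58 pos [512.7 187.1  97.4] yaw_y 106.39 tilt [ 0.0275  0.0229 -0.9994] F [-0.2  1.2 -0.6] w 0.2 q [-0.65  0.3   0.26  1.98 -0.12  0.84  1.54]
shift mm [24.1  0.8 -8.5]
twist -0.0
```

Request:
servo_tool(
  grip=[0,0,0,0],
  xyz=[
    [0,0,0],
    [0,0,0],
    [0,0,0],
    [0,0,0],
  ],
  twist=[0,0,0,0],
)

```text
clock: 4.92
position: [514.5, 186.2, 98.7]
ee_rot: [0.385, 1.532, 0.667]
force: [-0.2, 0.1, 0.8]
width: 0.2
```

```bash
python3 -c "
from h import *
go([505,186,85],106.4)"
```

```text
t 4.92 pos [514.5 186.2  98.7] yaw_y 106.23 tilt [ 0.0303  0.0239 -0.9993] F [-0.2  0.1  0.8] w 0.2 q [-0.65  0.3   0.26  1.98 -0.12  0.84  1.54]
shift mm [13.4  2.3 -9.7]
twist -0.003
```

Request:
servo_tool(
  grip=[0,0,0,0],
  xyz=[
    [0.005,0.001,-0.006],
    [0.005,0.001,-0.005],
    [0.004,0,-0.003],
    [0,0,0],
  ],
  twist=[0,0,0,0],
)

```text
clock: 5.25
position: [499.8, 185.1, 83.4]
ee_rot: [0.389, 1.531, 0.673]
force: [-0.2, 1.0, -0.0]
width: 0.0
```

```bash
python3 -c "
from h import *
go([505,186,73],106.4)"
```

```text
t 5.25 pos [499.8 185.1  83.4] yaw_y 106.28 tilt [ 0.031   0.0247 -0.9992] F [-0.2  1.  -0. ] w 0.0 q [-0.65  0.3   0.26  2.02 -0.12  0.79  1.53]
shift mm [10.5 -0.8  4.8]
twist -0.002
```

Request:
servo_tool(
  grip=[0,0,0,0,0],
  xyz=[
    [0.004,0,0.003],
    [0.004,0,0.001],
    [0.004,0,0],
    [0.002,0,0],
    [0.001,0,0],
  ],
  twist=[0,0,0,0,0],
)

```text
clock: 5.67
position: [503.9, 187.0, 66.3]
ee_rot: [0.393, 1.532, 0.678]
force: [-0.2, 0.2, 0.5]
width: -0.6
```

```bash
python3 -c "
from h import *
go([505,186,73],106.4)"
```

```text
t 5.67 pos [503.9 187.   66.3] yaw_y 106.33 tilt [ 0.0303  0.0243 -0.9992] F [-0.2  0.2  0.5] w -0.6 q [-0.65  0.33  0.25  2.02 -0.13  0.76  1.54]
shift mm [-6.7 -1.1  1.1]
twist -0.001
```

```bash
python3 -c "
from h import *
w=imaging.read_camera('wrist');save(w,'w3');go(None)
w=imaging.read_camera('scene');save(w,'s3',(260,400,140,250));print(proj(w,[505,186,79]))"; python3 keys.py
```

```text
t 5.72 pos [503.6 186.9  66.2] yaw_y 106.33 tilt [ 0.0298  0.0242 -0.9993] F [ 0.1  0.3 -0.5] w 0.3 q [-0.65  0.33  0.25  2.02 -0.13  0.76  1.54]
[311.609409   192.40564898]
red [274.6 242.9] [ 45  25 836] [497.4 183.5  79. ]
green [367.1 251.9] [  45   41 1643] [488.2 237.9  79. ]
blue [184.3 253.9] [  49   43 1874] [518.9 134.4  79. ]
```

View pics/w3.png

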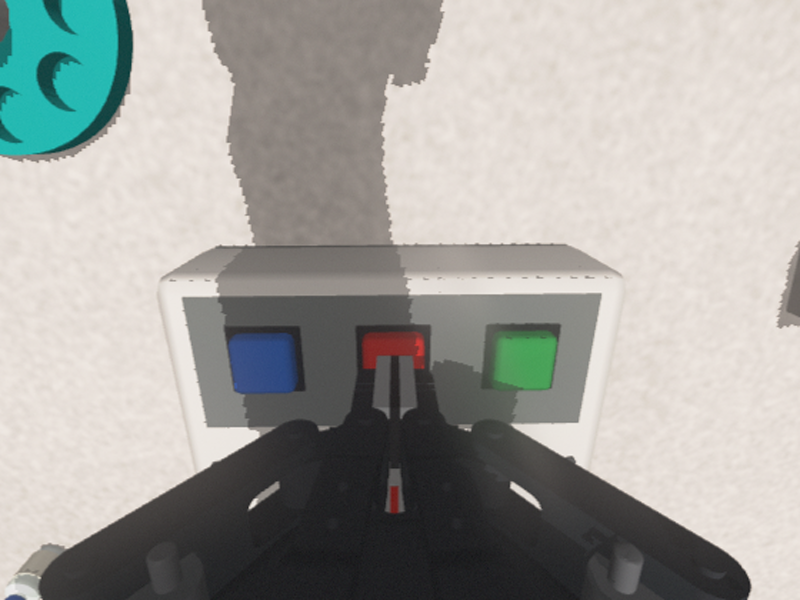

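View pics/s3.png

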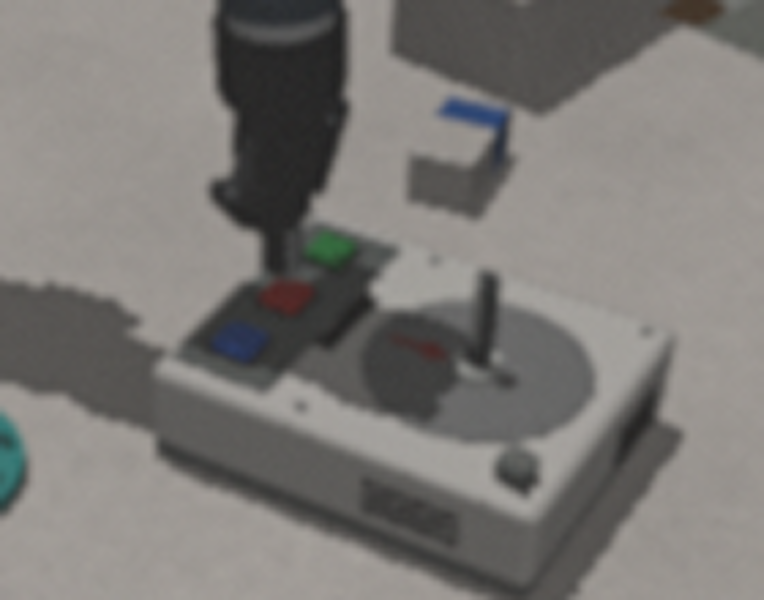

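```bash
python3 -c "
from h import *
w=imaging.read_camera('wrist')
st=status.state();R=Rot(st['ee_rot']);V=w['view'];print((V[:3,:3]@R).round(3),  R.T@(-V[:3,:3].T@V[:3,3]-st['position']))
print(proj(w,st['position']),proj(w,st['position']-11*R[:,2]))
for u in [(275.6,250),(263,250),(290,250)]:
  for z in (79,66,95): print(u,z,at_z(w,u,z).round(1))
s=imaging.read_camera('scene'); print((proj(s,st['position'])-[260,140])*764/140,(proj(s,[504,187,79])-[260,140])*764/140,(proj(s,[504,187,100])-[260,140])*764/140)
t=imaging.read_camera('top');save(t,'t3',(180,290,130,250)); print((proj(t,st['position'])-[180,130])*5)
"
```

```text
[[ 0.001  1.     0.   ]
 [ 0.314  0.    -0.949]
 [-0.949  0.001 -0.314]] [-166.20003716   -0.5042014   -80.42036775]
[276.936939   243.89117553] [276.95145882 227.76533023]
(275.6, 250) 79 [502.1 185.4  79. ]
(275.6, 250) 66 [509.  187.6  66. ]
(275.6, 250) 95 [493.6 182.7  95. ]
(263, 250) 79 [504.1 178.3  79. ]
(263, 250) 66 [511.2 179.9  66. ]
(263, 250) 95 [495.4 176.3  95. ]
(290, 250) 79 [499.7 193.6  79. ]
(290, 250) 66 [506.4 196.5  66. ]
(290, 250) 95 [491.5 190.   95. ]
[281.27486976 300.68385031] [281.70357067 284.62217929] [282.68281772 256.26537535]
[272.96237725 436.38200644]
```

View pics/t3.png

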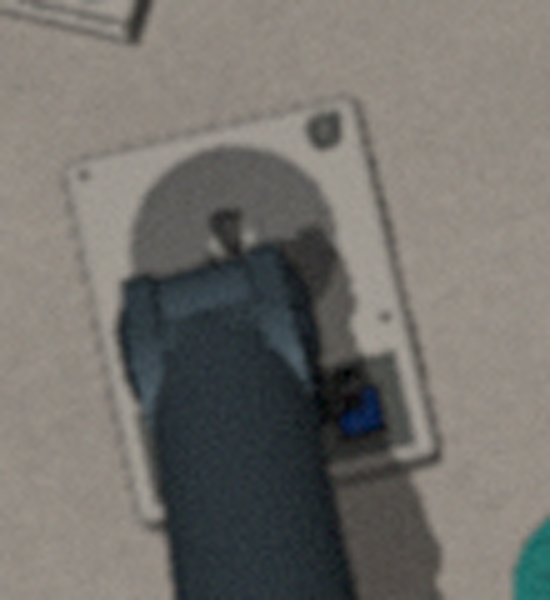

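Request:
servo_tool(
  grip=[0,0,0],
  xyz=[
    [0.003,0,0],
    [0.003,0,0],
    [0,0,0],
  ],
  twist=[0,0,0],
)

```text
clock: 6.22
position: [505.0, 187.6, 61.4]
ee_rot: [0.385, 1.529, 0.67]
force: [0.2, -1.0, 0.8]
width: -0.3
```

```bash
python3 -c "
from h import *
go([505,186,60],106.4)
w=imaging.read_camera('wrist');save(w,'w4',(200,400,180,300))
w=imaging.read_camera('scene');save(w,'s4',(290,350,160,210))"; python3 keys.py
```

```text
t 6.22 pos [505.  187.6  61.4] yaw_y 106.32 tilt [ 0.0327  0.0259 -0.9991] F [ 0.2 -1.   0.8] w -0.3 q [-0.64  0.34  0.25  2.02 -0.14  0.75  1.55]
shift mm [ 1.4 -1.6 -0.5]
twist -0.001
red [274.2 243.6] [ 46  25 830] [496.9 183.3  79. ]
green [369.3 253.6] [  46   43 1762] [488.2 237.7  79. ]
blue [181.3 255.7] [  51   44 1995] [518.8 134.4  79. ]
```

View pics/w4.png

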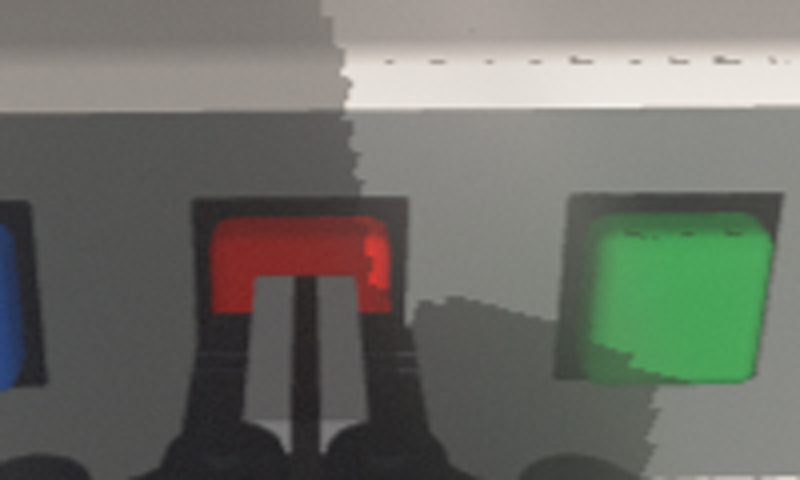

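View pics/s4.png

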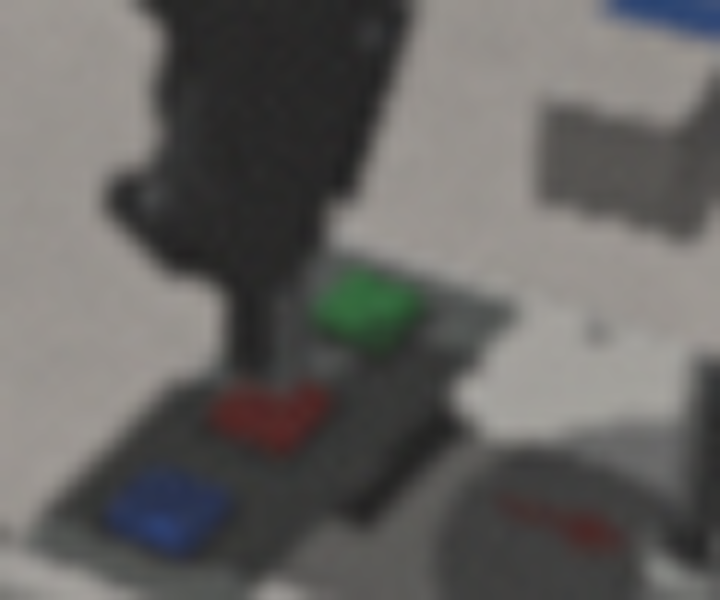

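Request:
servo_tool(
  grip=[0,0,0],
  xyz=[
    [0.003,0,0],
    [0.003,0,0],
    [0,0,0],
  ],
  twist=[0,0,0],
)

```text
clock: 6.62
position: [506.2, 188.1, 55.9]
ee_rot: [0.374, 1.527, 0.658]
force: [-0.0, 0.1, 1.5]
width: -0.0
```

Request:
servo_tool(
  grip=[0,0,0],
  xyz=[
    [0.003,0,0],
    [0.003,0,0],
    [0,0,0],
  ],
  twist=[0,0,0],
)

```text
clock: 6.87
position: [506.5, 188.2, 51.1]
ee_rot: [0.397, 1.528, 0.681]
force: [-3.2, -1.3, 4.9]
width: -0.6
```

```bash
python3 -c "
from h import *
go([505,186,60],106.4)
w=imaging.read_camera('wrist');save(w,'w5',(200,400,180,300))
w=imaging.read_camera('scene');save(w,'s5',(290,350,160,210))"; python3 keys.py
```

```text
t 6.87 pos [506.5 188.2  51.1] yaw_y 106.31 tilt [ 0.0333  0.027  -0.9991] F [-3.2 -1.3  4.9] w -0.6 q [-0.64  0.36  0.25  2.02 -0.15  0.73  1.55]
shift mm [-9.  -1.6 -1.7]
twist -0.002
red [274.  247.2] [ 46  19 558] [494.8 182.6  79. ]
green [375.3 261.2] [  50   46 2010] [488.1 237.6  79. ]
blue [174.9 263.4] [  54   46 2268] [518.5 134.4  79. ]
```

View pics/w5.png

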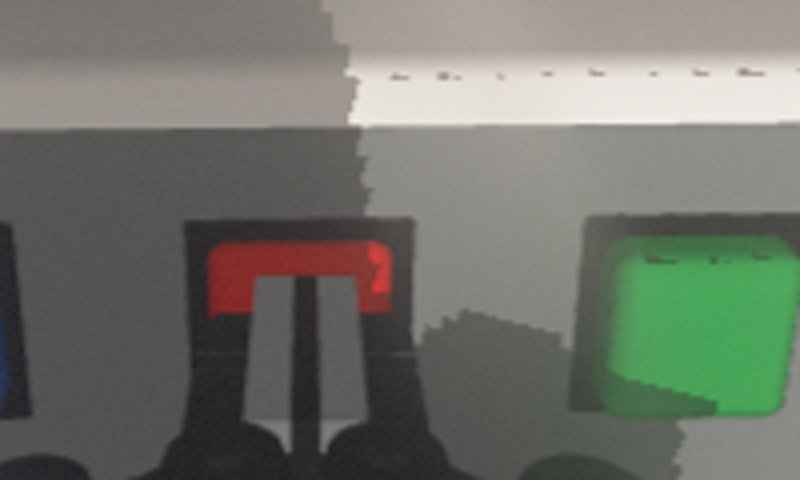

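View pics/s5.png

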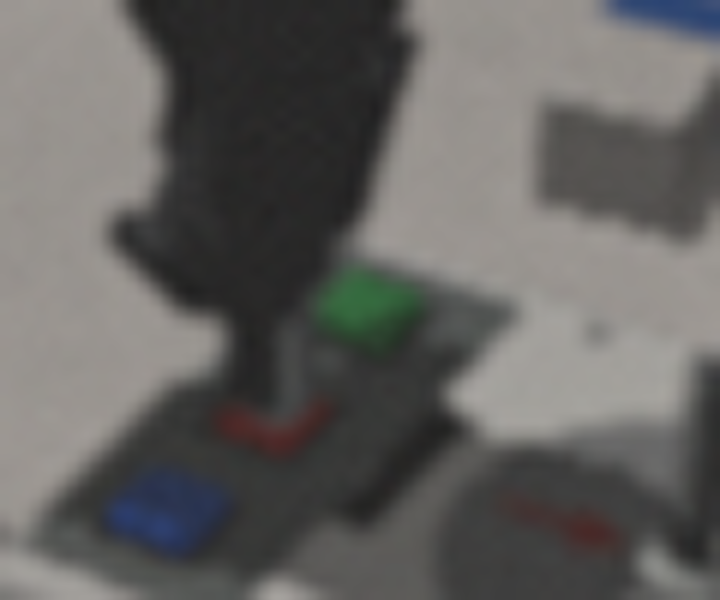

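Request:
servo_tool(
  grip=[0,0,0],
  xyz=[
    [0.003,0,0],
    [0.002,0,0],
    [0.001,0,0],
  ],
  twist=[0,0,0],
)

```text
clock: 7.27
position: [506.4, 188.2, 51.1]
ee_rot: [0.496, 1.531, 0.779]
force: [-2.5, -1.3, 5.1]
width: -0.2
```

```bash
python3 -c "
from h import *
go([505,186,60],106.4)
print(bot.tcp_to_grasp, [a for a in dir(bot) if a[0]!='_'])
w=imaging.read_camera('wrist');save(w,'w6',(200,400,180,300))
"; python3 keys.py
```

```text
t 7.27 pos [506.4 188.2  51.1] yaw_y 106.25 tilt [ 0.0285  0.0281 -0.9992] F [-2.5 -1.3  5.1] w -0.2 q [-0.64  0.36  0.25  2.02 -0.15  0.73  1.56]
shift mm [-9.  -1.6 -1.6]
twist -0.003
18.700000000000003 ['PlanningError', 'close_job', 'tcp_to_grasp']
red [273.8 247.3] [ 46  20 550] [494.9 182.5  79. ]
green [375.4 261.2] [  50   45 2001] [488.2 237.6  79. ]
blue [174.8 264. ] [  54   47 2283] [518.7 134.5  79. ]
```

View pics/w6.png

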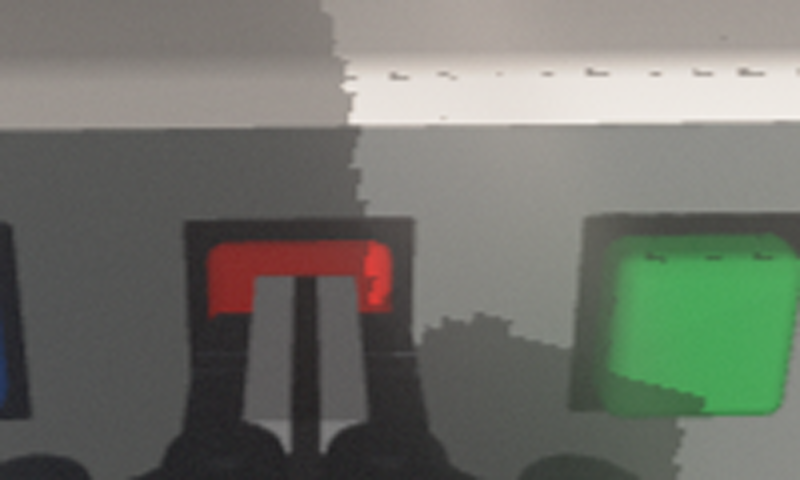

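Forces settled at 5 N and the red key grew less in the image than the green one, so it is pressed about 5 mm. The real fingertips therefore sit about 24 mm short of the reported TCP. Releasing now.

Request:
servo_tool(
  grip=[0,0,0,0],
  xyz=[
    [-0.008,0,0],
    [-0.012,0,0],
    [-0.012,0,0],
    [0,0,0],
  ],
  twist=[0,0,0,0],
)

```text
clock: 7.7
position: [506.1, 187.5, 85.0]
ee_rot: [0.475, 1.529, 0.758]
force: [0.1, -0.1, 0.4]
width: -0.1
```

```bash
python3 keys.py;python3 -c "
from h import *
go([520,134.5,85],106.4)
"
```

```text
red [274.6 233.6] [  40   39 1322] [502.7 185.1  79. ]
red [275.7 343.6] [ 13  29 224] [591.1 211.5  79. ]
green [359.1 234.8] [  41   38 1379] [488.6 238.2  79. ]
blue [191.8 236.6] [  44   39 1563] [519.2 134.2  79. ]
blue [ 18.5 409. ] [ 22  22 288] [713.6  26.3  79. ]
t 7.75 pos [505.5 187.3  84.1] yaw_y 106.25 tilt [ 0.0289  0.028  -0.9992] F [-1.2 -0.8 -0.1] w 0.3 q [-0.65  0.31  0.26  2.01 -0.13  0.8   1.54]
shift mm [ -2.  -54.7  -0.8]
twist -0.003
```

Request:
servo_tool(
  grip=[0,0,0,0,0],
  xyz=[
    [0,-0.02,0],
    [0,-0.02,0],
    [0,-0.012,0],
    [0,0,0],
    [0,0,0],
  ],
  twist=[0,0,0,0,0],
)

```text
clock: 8.17
position: [518.4, 137.7, 81.3]
ee_rot: [0.535, 1.532, 0.823]
force: [-0.4, 1.1, 0.5]
width: -0.3
```

```bash
python3 -c "
from h import *
go([520,134.5,60],106.4)
"
```

```text
t 8.17 pos [518.4 137.7  81.3] yaw_y 106.5 tilt [ 0.0263  0.0284 -0.9993] F [-0.4  1.1  0.5] w -0.3 q [-0.57  0.31  0.28  2.01 -0.14  0.8   1.65]
shift mm [21.2 -3.9 -0.1]
twist 0.002
```

Request:
servo_tool(
  grip=[0,0,0,0,0,0],
  xyz=[
    [0.008,-0.003,0],
    [0.008,0,0],
    [0.006,0,0],
    [0.004,0,0],
    [0.003,0,0],
    [0,0,0],
  ],
  twist=[0,0,0,0,0,0],
)

```text
clock: 8.67
position: [519.4, 138.0, 50.9]
ee_rot: [0.584, 1.534, 0.877]
force: [-1.3, -0.9, 4.6]
width: 0.2
```

```bash
python3 -c "
from h import *
go([520,134.5,50],106.4)
"
```

```text
t 8.67 pos [519.4 138.   50.9] yaw_y 106.76 tilt [ 0.0234  0.0282 -0.9993] F [-1.3 -0.9  4.6] w 0.2 q [-0.55  0.36  0.27  2.02 -0.17  0.74  1.68]
shift mm [ 0.9 -3.5 -0.5]
twist 0.006
```

Request:
servo_tool(
  grip=[0,0,0],
  xyz=[
    [0.004,0,0],
    [0.003,0,0],
    [0.002,0,0],
  ],
  twist=[0,0,0],
)

```text
clock: 8.92
position: [519.2, 138.0, 50.8]
ee_rot: [0.799, 1.538, 1.091]
force: [-3.9, -1.3, 9.3]
width: -0.1
```

```bash
python3 -c "
from h import *
go([520,134.5,50],106.4)
w=imaging.read_camera('wrist');save(w,'w7')
"; python3 keys.py
```

```text
t 8.92 pos [519.2 138.   50.8] yaw_y 106.75 tilt [ 0.0153  0.0293 -0.9995] F [-3.9 -1.3  9.3] w -0.1 q [-0.55  0.37  0.26  2.02 -0.17  0.75  1.68]
shift mm [ 0.7 -3.6 -0.3]
twist 0.006
red [368.9 264.8] [  52   46 2088] [504.1 184.7  79. ]
green [466.5 263.4] [  54   46 2121] [488.5 236.   79. ]
blue [264.  250.3] [ 47  30 511] [511.2 127.6  79. ]
```

View pics/w7.png

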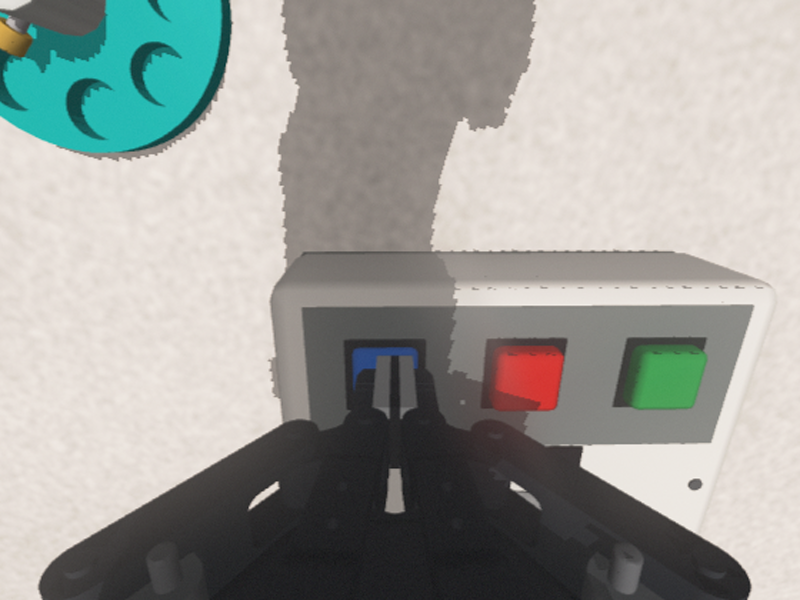

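Request:
servo_tool(
  grip=[0,0,0,0.085,0.085,0.085,0.085,0.085],
  xyz=[
    [-0.015,0,0],
    [-0.03,0,0],
    [-0.03,0,0],
    [-0.03,0,0],
    [-0.025,0.015,0],
    [0,0.015,0],
    [0,0,0],
    [0,0,0],
  ],
  twist=[0,0,0,0,0,0,0,0],
)

```text
clock: 9.68
position: [506.6, 167.3, 185.4]
ee_rot: [0.908, 1.538, 1.204]
force: [0.8, 0.8, -0.7]
width: 60.6
```

```bash
python3 -c "
from h import *
go([600,210,180],106.4)
w=imaging.read_camera('wrist');save(w,'w8',None);save(w,'w8z',(240,380,220,330))
s=imaging.read_camera('scene');save(s,'s8',(320,390,170,220))
"; python3 keys.py
```

```text
t 9.68 pos [506.6 167.3 185.4] yaw_y 106.97 tilt [ 0.0119  0.031  -0.9994] F [ 0.8  0.8 -0.7] w 60.6 q [-0.63  0.17  0.28  1.93 -0.08  1.03  1.55]
shift mm [  7.8  13.5 101.6]
twist 0.01
red [292.3 199.4] [ 26  26 642] [505.3 185.5  79. ]
green [348.7 199.1] [ 25  25 582] [489.3 238.8  79. ]
blue [  7.5 151.6] [ 19  75 956] [535.  -76.3  79. ]
blue [554.2 174.4] [ 14  43 402] [408.5 423.   79. ]
blue [237.  199.2] [ 27  27 692] [520.4 133.5  79. ]
```

View pics/w8.png

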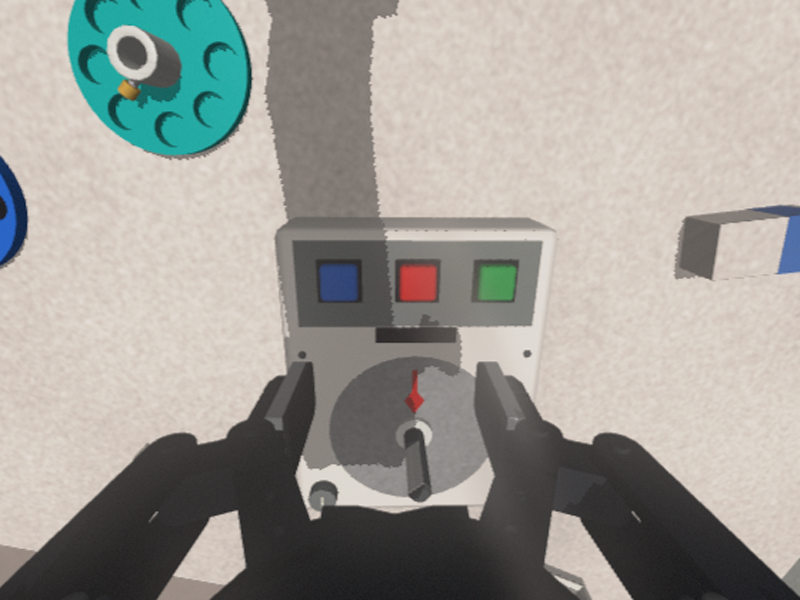

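View pics/s8.png

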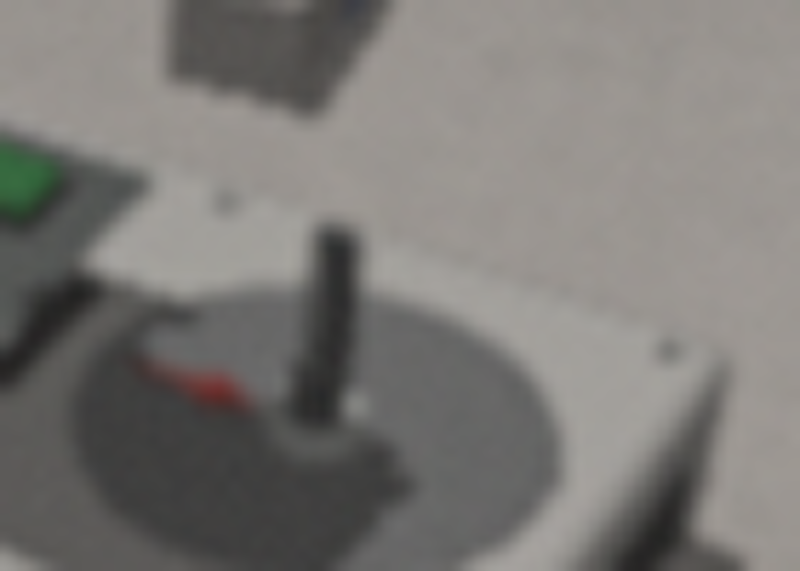

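View pics/w8z.png

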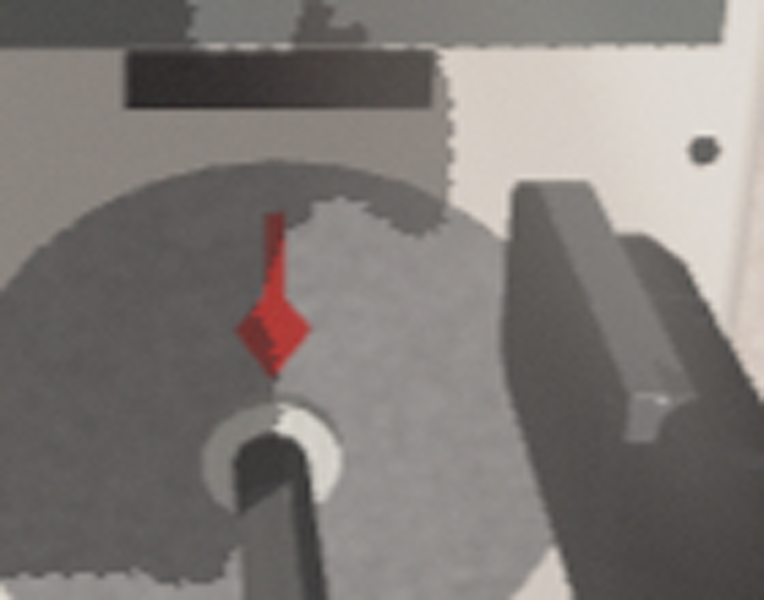

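The flat shows as the lighter face on the left half of the shaft. That means it is turned about 45° from the front towards the blue-key side. I'll position over the shaft and turn the jaws to match.

Request:
servo_tool(
  grip=[0.085,0.085,0.085,0.085,0.085,0.085],
  xyz=[
    [0,0.005,0.02],
    [0,0.004,0.02],
    [0,0.004,0.02],
    [0,0,0.015],
    [0,0,0],
    [0,0,0],
  ],
  twist=[0,0,0,0,0,0],
)

```text
clock: 10.33
position: [571.2, 192.3, 174.9]
ee_rot: [1.674, 1.55, 1.96]
force: [-0.0, 0.5, -0.6]
width: 85.1
```

```bash
python3 -c "
from h import *
go([628,222,180],65)
w=imaging.read_camera('wrist');save(w,'w9',None);save(w,'w9z',(220,340,160,250))
"; python3 keys.py
```

```text
t 10.33 pos [571.2 192.3 174.9] yaw_y 106.38 tilt [-0.0078  0.019  -0.9998] F [-0.   0.5 -0.6] w 85.1 q [-0.61  0.33  0.28  1.76 -0.13  1.07  1.57]
shift mm [-4.9 12.6 62.9]
twist 0.722
red [289.  129.5] [ 29  30 857] [506.  186.1  79. ]
red [287.5 225.8] [ 14  35 211] [593.3 211.6  79. ]
green [350.8 128.9] [ 31  29 838] [490.3 238.3  79. ]
blue [226.8 129.8] [ 32  31 914] [521.5 134.   79. ]
blue [ 70.8 304.4] [ 18  16 158] [741.4  17.7  79. ]
```

View pics/w9z.png

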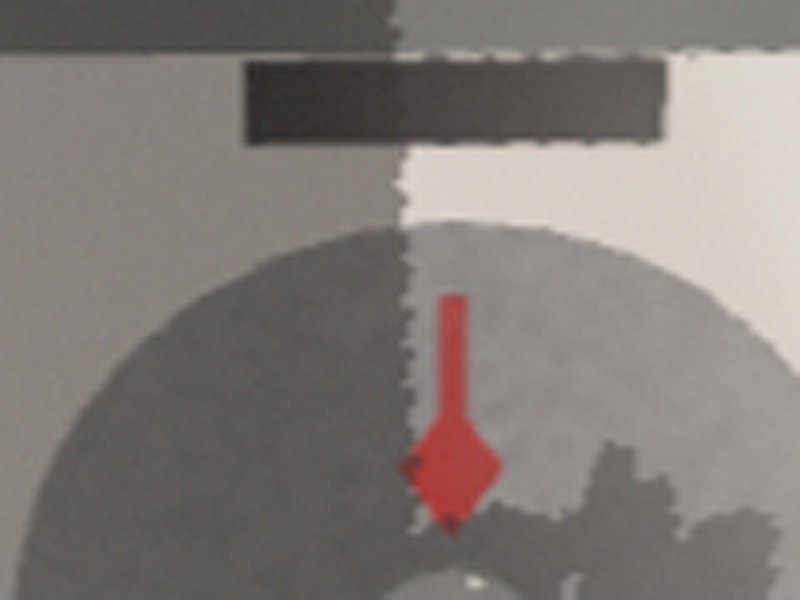

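```bash
python3 -c "
from h import *
w=imaging.read_camera('wrist');save(w,'w9y',(240,340,240,315))
print(proj(w,[628,222,136]),proj(w,[628,222,76]))
"
```

```text
[290.91707503 292.41831777] [286.87324231 257.52035782]
```

View pics/w9y.png

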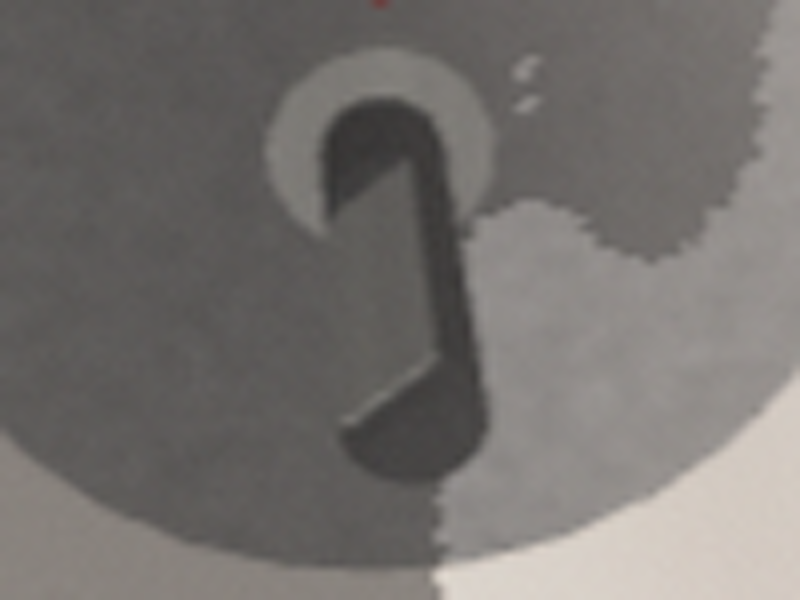

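```bash
python3 -c "
from h import *
w=imaging.read_camera('wrist')
for z,a,b in [(133,(342,427),(440,357)),(91,(330,213),(408,161))]:
    A=at_z(w,(240+a[0]/8,240+a[1]/8),z);B=at_z(w,(240+b[0]/8,240+b[1]/8),z)
    d=(B-A)[:2];n=np.array([-d[1],d[0]]);print(z,A,B,np.linalg.norm(d),'normal',np.degrees(np.arctan2(n[1],n[0]))%360,'axis',(A+B)[:2]/2-4.5*n/np.linalg.norm(n))
go([628,222,180],65)
"
```

```text
133 [632.99747965 216.88996098 133.        ] [622.06301541 224.28812689 133.        ] 13.202097077327991 normal 235.91805095117343 axis [630.05194892 224.31611009]
91 [631.78298229 216.86551356  91.        ] [622.35806504 223.9501554   91.        ] 11.790725805906312 normal 233.0680812910935 axis [629.77441898 224.00490969]
t 10.53 pos [570.6 192.6 176.1] yaw_y 106.41 tilt [-0.0066  0.0203 -0.9998] F [-1.5  0.2  0.5] w 84.9 q [-0.61  0.33  0.28  1.76 -0.13  1.07  1.57]
shift mm [-3.7 12.1 63.3]
twist 0.723
```

Request:
servo_tool(
  grip=[0.085,0.085,0.085,0.085,0.085,0.085,0.085,0.085],
  xyz=[
    [0,0,0],
    [0,0,0],
    [0,0,0],
    [0,0,0],
    [0,0,0],
    [0,0,0],
    [0,0,0],
    [0,0,0],
  ],
  twist=[0.112,0.112,0.112,0.112,0.112,0.112,0.112,0.1],
)

```text
clock: 11.2
position: [564.8, 189.9, 177.5]
ee_rot: [2.594, 1.545, 1.953]
force: [-1.4, 0.5, -0.4]
width: 85.0
```

```bash
python3 -c "
from h import *
go([629,223,175],55)
"
```

```text
t 11.2 pos [564.8 189.9 177.5] yaw_y 53.27 tilt [-0.0096  0.0238 -0.9997] F [-1.4  0.5 -0.4] w 85.0 q [-0.74  0.33  0.43  1.78 -0.18  1.07  0.69]
shift mm [ 2.7 64.9 31.7]
twist -0.03
```

Request:
servo_tool(
  grip=[0.085,0.085,0.085,0.085,0.085,0.085],
  xyz=[
    [0,0.018,0.009],
    [0,0.018,0.009],
    [0,0.018,0.009],
    [0,0.01,0.004],
    [0,0,0],
    [0,0,0],
  ],
  twist=[0,0,-0.03,0,0,0],
)

```text
clock: 11.7
position: [624.4, 221.8, 178.4]
ee_rot: [2.687, 1.541, 2.072]
force: [-0.5, -0.4, -0.1]
width: 85.3
```

```bash
python3 -c "
from h import *
go([629,223,130],55)
w=imaging.read_camera('wrist');save(w,'w10')
print(proj(w,[629,223,136])/.7,proj(w,[629,223,76])/.7)
"
```

```text
t 11.7 pos [624.4 221.8 178.4] yaw_y 54.75 tilt [-0.0141  0.0258 -0.9996] F [-0.5 -0.4 -0.1] w 85.3 q [-0.7   0.46  0.41  1.6  -0.23  1.13  0.73]
shift mm [48.3  3.1  4.3]
twist -0.004
[400.03221182 320.14184691] [397.75396357 289.23933233]
```

View pics/w10.png

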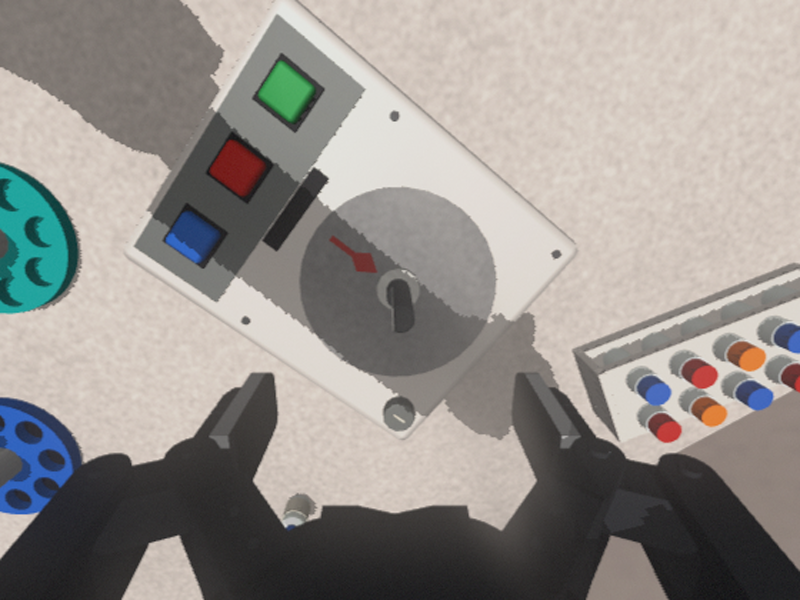

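Request:
servo_tool(
  grip=[0.085,0.085,0.085,0.085,0.085,0.085],
  xyz=[
    [0.012,0.003,0.004],
    [0.012,0,0],
    [0.012,0,0],
    [0.012,0,0],
    [0,0,0],
    [0,0,0],
  ],
  twist=[0,0,0,0,0,0],
)

```text
clock: 12.25
position: [624.3, 220.5, 124.0]
ee_rot: [2.846, 1.539, 2.229]
force: [0.9, 0.2, 1.7]
width: 85.1
```

```bash
python3 -c "
from h import *
go([629,223,72],55)
w=imaging.read_camera('wrist');save(w,'w11')
"
```

```text
t 12.25 pos [624.3 220.5 124. ] yaw_y 54.63 tilt [-0.0193  0.025  -0.9995] F [0.9 0.2 1.7] w 85.1 q [-0.69  0.51  0.4   1.64 -0.26  1.04  0.75]
shift mm [51.9  4.3  3.9]
twist -0.007
```

View pics/w11.png

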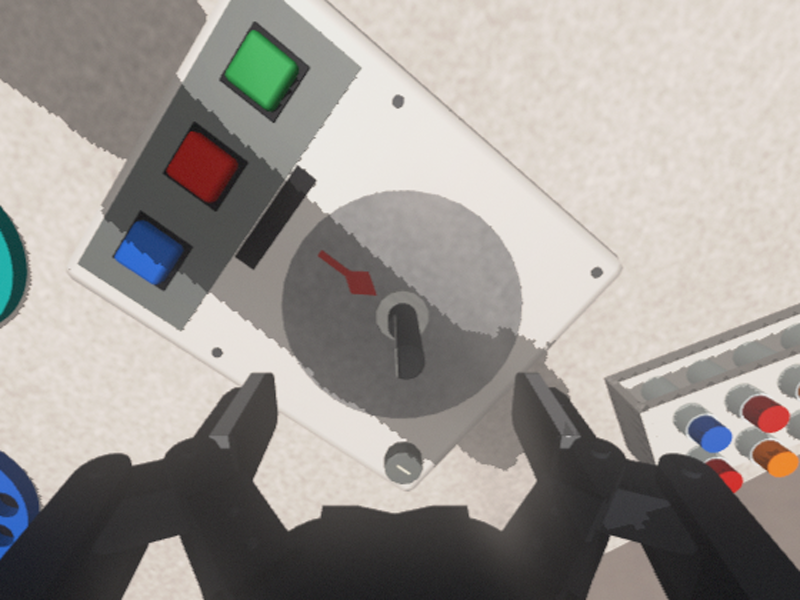

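Request:
servo_tool(
  grip=[0.085,0.085,0.085,0.085,0.085,0.085,0.085],
  xyz=[
    [0.01,0.003,0.004],
    [0.012,0.001,0],
    [0.012,0,0],
    [0.01,0,0],
    [0.004,0,0],
    [0,0,0],
    [0,0,0],
  ],
  twist=[0,0,0,0,0,0,0],
)

```text
clock: 12.88
position: [629.2, 223.0, 70.1]
ee_rot: [2.877, 1.539, 2.261]
force: [-0.3, 0.0, -0.3]
width: 85.2
```

```bash
python3 -c "
from h import *
go([629,223,72],55)
w=imaging.read_camera('wrist');save(w,'w12')
"
```

```text
t 12.88 pos [629.2 223.   70.1] yaw_y 54.65 tilt [-0.0202  0.0245 -0.9995] F [-0.3  0.  -0.3] w 85.2 q [-0.67  0.59  0.38  1.66 -0.29  0.96  0.78]
shift mm [-1.9 -0.1 -0.3]
twist -0.006
```

View pics/w12.png

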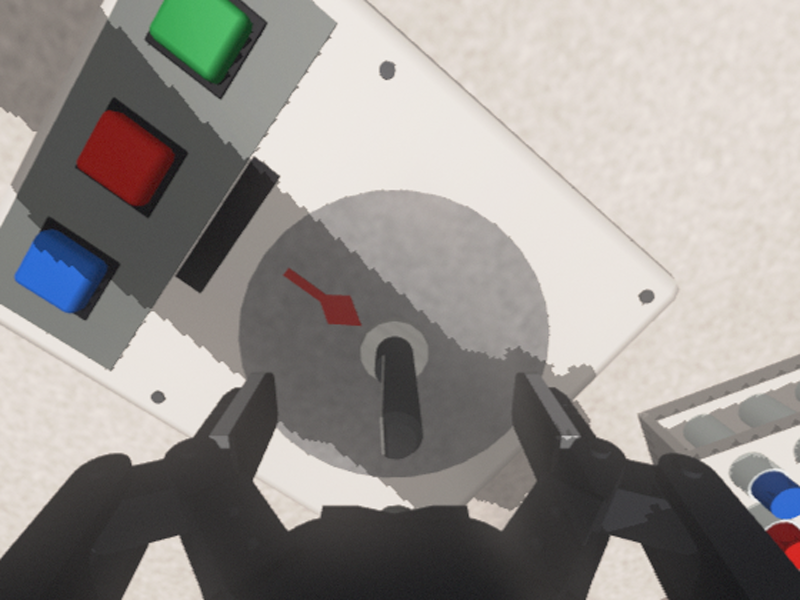

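Request:
servo_tool(
  grip=[0,0,0,0,0,0,0,0],
  xyz=[
    [0,0,0],
    [0,0,0],
    [0,0,0],
    [0,0,0],
    [0,0,0],
    [0,0,0],
    [0,0,0],
    [0,0,0],
  ],
  twist=[0,0,0,0,0,0,0,0],
)

```text
clock: 13.6
position: [631.5, 224.0, 73.3]
ee_rot: [2.695, 1.54, 2.079]
force: [1.9, 0.8, -1.0]
width: 11.5
```

```bash
python3 -c "
from h import *
go([629,223,72],16.4)
w=imaging.read_camera('wrist');save(w,'w13')
"
```

```text
t 13.6 pos [631.5 224.   73.3] yaw_y 54.68 tilt [-0.0149  0.0267 -0.9995] F [ 1.9  0.8 -1. ] w 11.5 q [-0.67  0.58  0.38  1.65 -0.29  0.96  0.78]
shift mm [ 1.3 -2.3 -1.5]
twist 0.668
```

View pics/w13.png

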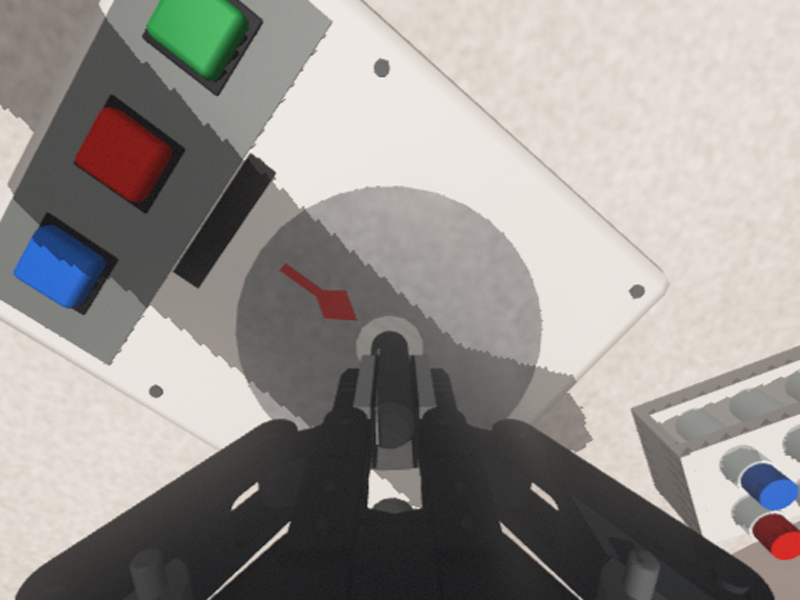

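Width is 11.5 mm, about the 12.5 mm expected, so a finger is on the flat. Turning clockwise about 38°.

Request:
servo_tool(
  grip=[0,0,0,0,0,0,0,0],
  xyz=[
    [0,0,0],
    [0,0,0],
    [0,0,0],
    [0,0,0],
    [0,0,0],
    [0,0,0],
    [0,0,0],
    [0,0,0],
  ],
  twist=[0.09,0.09,0.09,0.09,0.09,0.09,0.09,0],
)

```text
clock: 14.32
position: [630.5, 221.8, 73.3]
ee_rot: [-2.865, 1.541, 2.142]
force: [-1.6, 0.4, -0.5]
width: 11.5
```

```bash
python3 -c "
from h import *
go([629,223,72],16.4)
w=imaging.read_camera('wrist');save(w,'w14')
"
```

```text
t 14.32 pos [630.5 221.8  73.3] yaw_y 16.91 tilt [-0.0163  0.0253 -0.9995] F [-1.6  0.4 -0.5] w 11.5 q [-0.77  0.61  0.53  1.66 -0.39  0.98  0.19]
shift mm [ 1.3 -1.1 -1.5]
twist 0.009
```

View pics/w14.png

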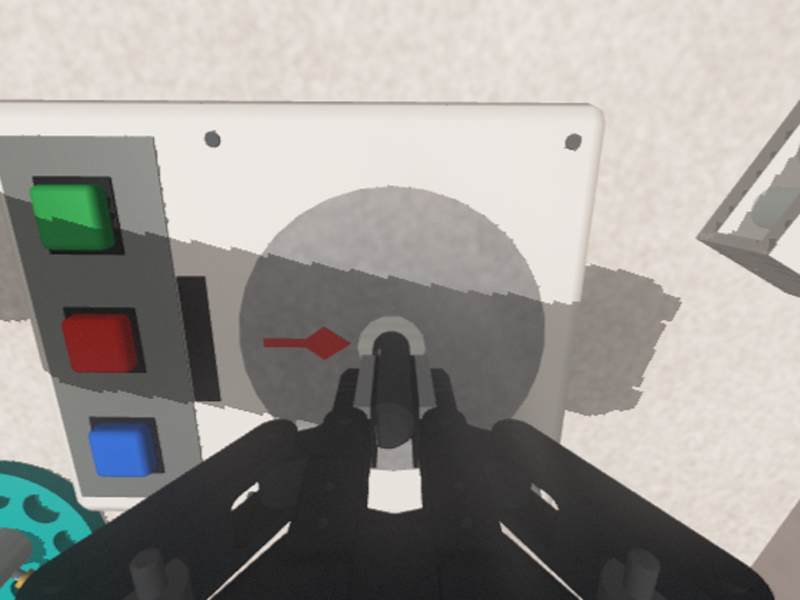

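The index line is horizontal in the picture, so the jaws lie along it. Hold, then open.

Request:
servo_tool(
  grip=[0,0,0,0,0],
  xyz=[
    [0,0,0],
    [0,0,0],
    [0,0,0],
    [0,0,0],
    [0,0,0],
  ],
  twist=[0.009,0,0,0,0],
)

```text
clock: 14.78
position: [630.5, 221.9, 73.3]
ee_rot: [-2.902, 1.54, 2.105]
force: [-2.8, -0.2, 0.0]
width: 11.1
```

Request:
servo_tool(
  grip=[0.085,0.085,0.085,0.085,0.085,0.085],
  xyz=[
    [0,0,0],
    [0,0,0],
    [0,0,0],
    [0,0,0],
    [-0.005,0,0],
    [-0.015,0,0],
  ],
  twist=[0,0,0,0,0,0],
)

```text
clock: 15.28
position: [627.9, 221.0, 90.8]
ee_rot: [-2.659, 1.537, 2.349]
force: [-0.3, 0.6, -0.9]
width: 81.8
```

```bash
python3 -c "
from h import *
go([629,223,180],16.4)
w=imaging.read_camera('wrist');save(w,'w15')
"
```

```text
t 15.28 pos [627.9 221.   90.8] yaw_y 16.92 tilt [-0.0236  0.024  -0.9994] F [-0.3  0.6 -0.9] w 81.8 q [-0.78  0.59  0.54  1.65 -0.38  1.01  0.18]
shift mm [-89.2   0.3  -4.3]
twist 0.009
```

View pics/w15.png

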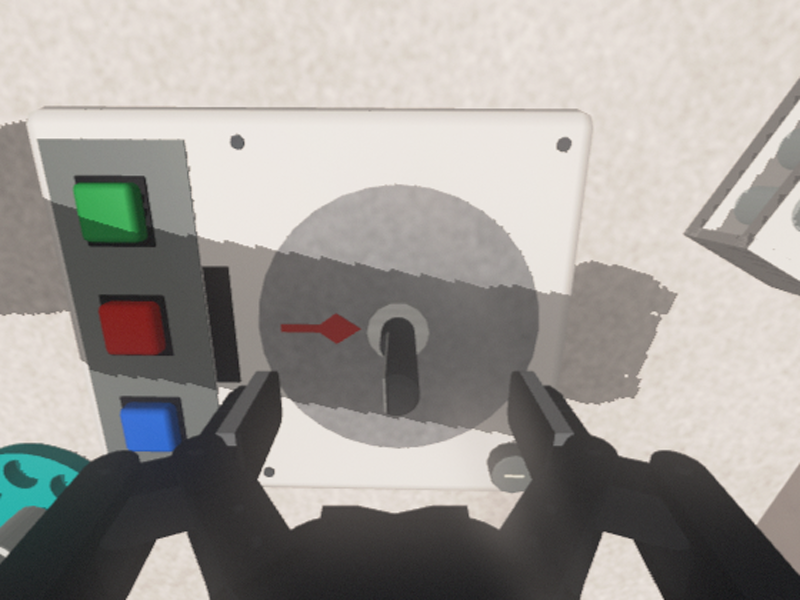

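Flat faces front. Rising and travelling to the small blue rotor.

Request:
servo_tool(
  grip=[0.085,0.085,0.085,0.085,0.085,0.085,0.085,0.085],
  xyz=[
    [-0.03,0,0],
    [-0.035,0,0],
    [-0.035,0,0],
    [-0.01,-0.007,0.015],
    [0,-0.013,0.028],
    [0,-0.013,0.028],
    [0,-0.013,0.028],
    [0,-0.013,0.028],
  ],
  twist=[0,0,0,0,0,0,0,0],
)

```text
clock: 16.0
position: [619.2, 87.6, 217.7]
ee_rot: [2.806, 1.533, 1.55]
force: [0.3, -0.1, 0.3]
width: 84.9
```

Request:
servo_tool(
  grip=[0.085,0.085,0.085,0.085,0.085,0.085,0.085,0.085],
  xyz=[
    [0,-0.013,0.028],
    [0,-0.013,0.028],
    [0,-0.013,0.028],
    [0,-0.013,0.028],
    [0,-0.013,0.028],
    [0,0,0],
    [0,0,0],
    [0,0,0],
  ],
  twist=[0,0,0,0,0,0,0,0],
)

```text
clock: 16.67
position: [596.3, -93.1, 219.8]
ee_rot: [2.444, 1.533, 1.165]
force: [-0.1, -0.1, 0.6]
width: 85.4
```

```bash
python3 -c "
from h import *
go([566,-186,180],53)
w=imaging.read_camera('wrist');save(w,'w16')
"
```

```text
t 16.67 pos [596.3 -93.1 219.8] yaw_y 16.67 tilt [ 0.0148  0.0345 -0.9993] F [-0.1 -0.1  0.6] w 85.4 q [-0.47  0.33  0.71  1.74 -0.27  1.16  0.61]
shift mm [ 36.1 -56.6  81.4]
twist -0.634
```

View pics/w16.png

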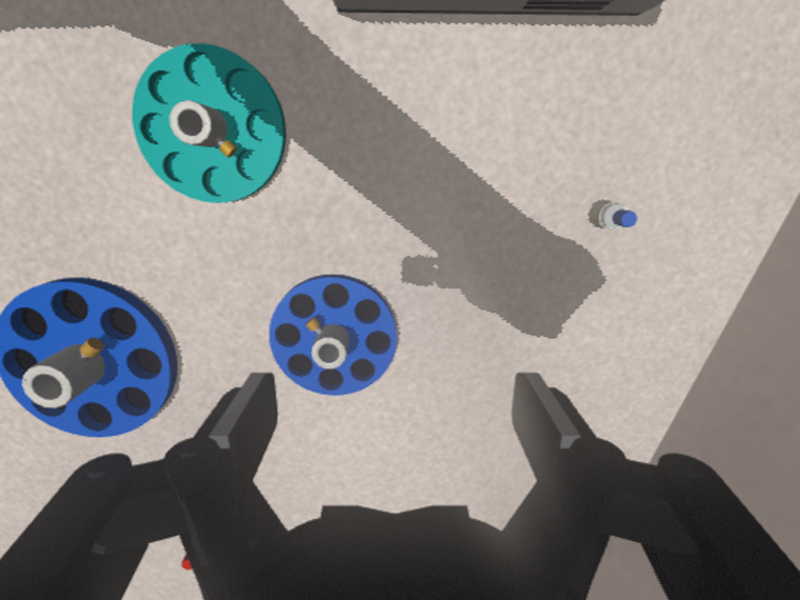

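The small blue rotor shows its hub top at (329,351) and its screw head at (314,325).

```bash
python3 - <<'E'
from h import *
w=imaging.read_camera('wrist');save(w,'w16z',(180,290,185,280))
for q,z in [("rotor_hub_top",46),("rotor_screw",24),("rotor_hub",23)]:
    for d in tip_of(w,q): print(q,round(d["p"],2),np.round(d["position"],1),at_z(w,d["position"],z).round(1))
h=at_z(w,(329*.7,351*.7),46);s=at_z(w,(313*.7,325*.7),24)
d=s-h;print(h,s,np.hypot(*d[:2]),np.degrees(np.arctan2(d[1],d[0])))
# disc outline: blue region centre
f=w["frame"].astype(int);m=((f[...,2]>1.4*f[...,0])).astype(np.uint8);m[:, :180]=0;m[:,285:]=0;m[:180]=0;m[285:]=0
c=max(cv2.findContours(m,0,2)[0],key=len);e=cv2.fitEllipse(cv2.convexHull(c));print(e,at_z(w,e[0],12))
E
```

```text
rotor_hub_top 0.96 [231.7 249.2] [ 571.1 -189.1   46. ]
rotor_hub_top 0.9 [131.   84.5] [418.7 -29.9  46. ]
rotor_hub_top 0.76 [ 30.9 271. ] [ 330.  -290.6   46. ]
rotor_screw 0.98 [159.1 101.3] [442.9 -39.3  24. ]
rotor_screw 0.75 [218.6 225. ] [ 545.7 -170.5   24. ]
rotor_screw 0.68 [ 60.4 243.6] [ 349.3 -255.3   24. ]
rotor_hub 0.98 [232.  239.1] [ 567.8 -185.8   23. ]
rotor_hub 0.83 [140.1  88.8] [419.1 -32.1  23. ]
rotor_hub 0.58 [ 49.8 265.9] [ 337.8 -293.7   23. ]
rotor_hub 0.56 [418.9 148.4] [762.4  -1.1  23. ]
[ 568.18618998 -184.8646936    46.        ] [ 547.17880843 -173.81806728   24.        ] 23.734743153109623 152.26258698720042
((232.380126953125, 234.88446044921875), (83.42210388183594, 89.29181671142578), 100.24462890625) [ 566.6289992  -184.41299769   12.        ]
```

View pics/w16z.png

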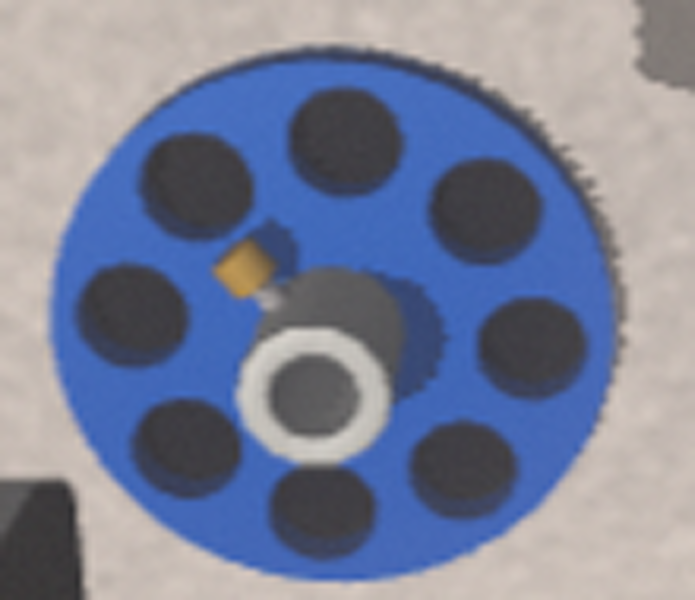

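Request:
servo_tool(
  grip=[0.085,0.085,0.085,0.085,0.085,0.085,0.085,0.085],
  xyz=[
    [0,0,0],
    [0,0,0],
    [0,0,0],
    [0,0,0],
    [0,0,0],
    [0,0,0],
    [0,0,0],
    [0,0,0],
  ],
  twist=[-0.105,-0.105,-0.105,-0.105,-0.105,-0.105,-0.105,0],
)

```text
clock: 17.58
position: [599.4, -74.4, 217.0]
ee_rot: [1.797, 1.531, 1.318]
force: [0.0, 0.1, 1.3]
width: 84.8
```

```bash
python3 -c "
from h import *
go([567,-185,140],60)
w=imaging.read_camera('wrist');save(w,'w17')
h=at_z(w,(229.5,247.7),46);
"
```

```text
t 17.58 pos [599.4 -74.4 217. ] yaw_y 62.52 tilt [ 0.0099  0.0385 -0.9992] F [0.  0.1 1.3] w 84.8 q [-0.38  0.31  0.56  1.73 -0.22  1.15  1.34]
shift mm [  72.4 -115.9   22.9]
twist 0.044
```

Request:
servo_tool(
  grip=[0.085,0.085,0.085,0.085,0.085,0.085,0.085,0.085],
  xyz=[
    [0.01,-0.02,0.004],
    [0.012,-0.02,0.004],
    [0.012,-0.02,0.004],
    [0.012,-0.02,0.004],
    [0.012,-0.02,0.004],
    [0,-0.01,0],
    [0,0,0],
    [0,0,0],
  ],
  twist=[0,0,0,0,0,0,0,0],
)

```text
clock: 18.3
position: [570.1, -172.0, 152.5]
ee_rot: [1.775, 1.527, 1.288]
force: [-0.0, 1.1, 0.4]
width: 85.0
```

```bash
python3 -c "
from h import *
go([567,-185,120],60)
w=imaging.read_camera('wrist');save(w,'w18')
"
```

```text
t 18.3 pos [ 570.1 -172.   152.5] yaw_y 62.08 tilt [ 0.0122  0.042  -0.999 ] F [-0.   1.1  0.4] w 85.0 q [-0.22  0.38  0.58  1.81 -0.29  1.03  1.56]
shift mm [ 31.9 -14.3   3.6]
twist 0.036
```

View pics/w18.png

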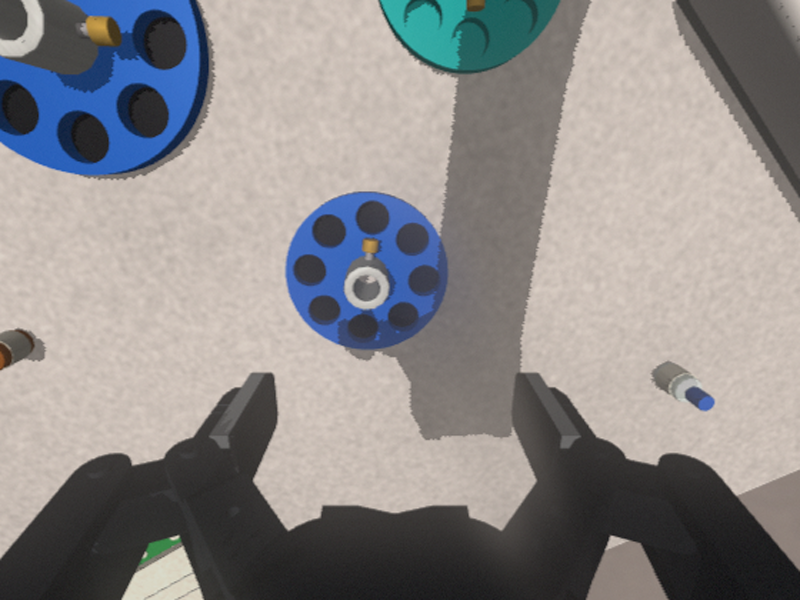

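```bash
cat > rot.py <<'E'
from h import *
w=imaging.read_camera('wrist')
f=w["frame"].astype(int)
st=status.state()
def near(lst,z,t,R=60):
    for d in lst:
        X=at_z(w,d["position"],z)
        if np.hypot(X[0]-t[0],X[1]-t[1])<R: return d["position"],X,d["p"]
import sys
t=[567,-185] if len(sys.argv)<3 else [float(sys.argv[1]),float(sys.argv[2])]
h=near(tip_of(w,"rotor_hub_top"),46,t);s=near(tip_of(w,"rotor_screw"),24,t)
print("hub",h);print("screw",s)
if h and s:
    d=s[1]-h[1];print(np.hypot(*d[:2]),np.degrees(np.arctan2(d[1],d[0])))
# brass
r,g,b=f[...,0],f[...,1],f[...,2]
m=((r>1.6*b)&(g>1.15*b)&(r>90)).astype(np.uint8)
k,l,sx,c=cv2.connectedComponentsWithStats(m)
for i in range(1,k):
    if sx[i,4]>20: print("brass",c[i].round(1),sx[i,4],at_z(w,c[i],24).round(1))
E
python3 rot.py; python3 -c "
from h import *
w=imaging.read_camera('wrist');save(w,'w18z',(190,325,125,250))
go(None)"
```

```text
hub ([255.9, 201.0], array([ 567.41273995, -187.62996362,   46.        ]), 0.97)
screw ([253.6, 167.8], array([ 540.79563642, -176.09490593,   24.        ]), 0.74)
29.00909781591623 156.5695320931659
brass [332.6   1.3] 39 [444.8 -42.9  24. ]
brass [68.5 19.6] 272 [ 352.  -253.6   24. ]
brass [258.4 171.3] 79 [ 546.3 -173.5   24. ]
brass [  0.8 251.1] 32 [ 490.6 -460.6   24. ]
t 18.55 pos [ 571.4 -170.9  153.2] yaw_y 62.31 tilt [ 0.0141  0.042  -0.999 ] F [-0.4 -0.7 -0. ] w 84.9 q [-0.22  0.38  0.58  1.81 -0.29  1.03  1.56]
```

View pics/w18z.png

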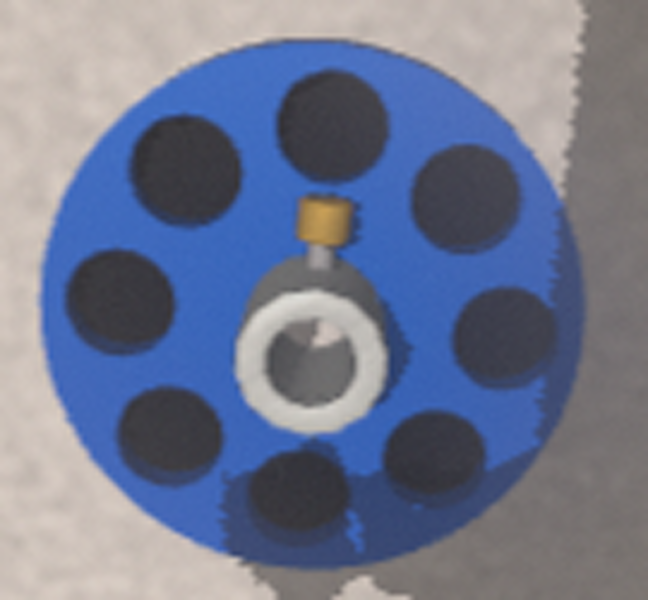

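```bash
python3 -c "
from h import *
w=imaging.read_camera('wrist')
P=lambda x,y:(190+x/4.8,125+y/4.8)
a=at_z(w,P(333,124),12);b=at_z(w,P(298,488),12);d=a-b
print('wells',a,b,np.hypot(*d[:2]),np.degrees(np.arctan2(d[1],d[0])),(a+b)/2)
a=at_z(w,P(120,300),12);b=at_z(w,P(504,336),12);d=b-a
print('wells2',a,b,np.hypot(*d[:2]),np.degrees(np.arctan2(d[1],d[0]))+90,(a+b)/2)
h=at_z(w,P(311,361),46);s=at_z(w,P(325,220),24);d=s-h
print(h,s,np.hypot(*d[:2]),np.degrees(np.arctan2(d[1],d[0])))
go([567.3,-185.3,100],58)
"
```

```text
wells [ 530.84271359 -162.49742973   12.        ] [ 602.04543562 -210.96492192   12.        ] 86.13318421934164 145.75699165739584 [ 566.44407461 -186.73117583   12.        ]
wells2 [ 542.82012255 -223.87323554   12.        ] [ 591.8492929  -150.99832997   12.        ] 87.83286062488413 146.06791099223307 [ 567.33470773 -187.43578275   12.        ]
[ 567.35334668 -187.20699967   46.        ] [ 546.67161159 -172.97278179   24.        ] 25.106714737275038 145.46228166853874
t 18.6 pos [ 571.3 -171.1  153.1] yaw_y 62.3 tilt [ 0.014   0.0419 -0.999 ] F [1.  0.3 0.2] w 85.0 q [-0.22  0.38  0.58  1.81 -0.29  1.03  1.56]
shift mm [ 52.4 -16.7   3.4]
twist 0.075
```

Request:
servo_tool(
  grip=[0.085,0.085,0.085,0.085,0.085],
  xyz=[
    [0.012,-0.008,0.003],
    [0.012,-0.008,0.003],
    [0.012,0,0],
    [0,0,0],
    [0,0,0],
  ],
  twist=[0.055,0.055,0,0,0],
)

```text
clock: 19.02
position: [573.5, -182.3, 117.5]
ee_rot: [1.73, 1.523, 1.142]
force: [0.6, 0.4, 0.3]
width: 85.1
```

```bash
python3 rot.py; python3 -c "
from h import *
go([567,-187,80],55.8)
"
```

```text
hub ([264.2, 205.1], array([ 567.77468698, -186.63287189,   46.        ]), 0.97)
screw ([262.8, 169.9], array([ 545.35025552, -172.55871935,   24.        ]), 0.8)
26.475212865032844 147.88655617016528
brass [27.7 19.9] 365 [ 350.9 -254.3   24. ]
brass [262.7 171.3] 101 [ 546.4 -173.4   24. ]
t 19.17 pos [ 573.8 -182.1  118. ] yaw_y 56.27 tilt [ 0.0207  0.0438 -0.9988] F [ 0.4 -0.   0.4] w 85.3 q [-0.2   0.43  0.58  1.82 -0.34  0.97  1.51]
shift mm [37.6 -9.7 -2.6]
twist 0.008
```

Request:
servo_tool(
  grip=[0.085,0.085,0.085,0.085,0.085,0.085],
  xyz=[
    [0.012,-0.003,-0.001],
    [0.014,-0.003,0],
    [0.014,-0.001,0],
    [0.014,0,0],
    [0,0,0],
    [0,0,0],
  ],
  twist=[0.008,0,0,0,0,0],
)

```text
clock: 19.67
position: [572.7, -184.8, 63.0]
ee_rot: [1.599, 1.519, 1.004]
force: [0.5, 0.3, 0.2]
width: 84.5
```

```bash
python3 -c "
from h import *
go([568,-185.5,20],55.8)
w=imaging.read_camera('wrist');save(w,'w19')
"; python3 rot.py
```

```text
t 19.67 pos [ 572.7 -184.8   63. ] yaw_y 55.9 tilt [ 0.0276  0.0433 -0.9987] F [0.5 0.3 0.2] w 84.5 q [-0.16  0.5   0.54  1.86 -0.4   0.87  1.56]
shift mm [42.8 -5.4 -3.5]
twist 0.002
hub ([267.1, 225.7], array([ 565.23447829, -186.00313588,   46.        ]), 0.59)
screw ([265.6, 182.8], array([ 544.66522104, -172.52747897,   24.        ]), 0.97)
24.590397977087182 146.76975652381105
brass [265.6 185.9] 163 [ 546.6 -173.9   24. ]
```

View pics/w19.png

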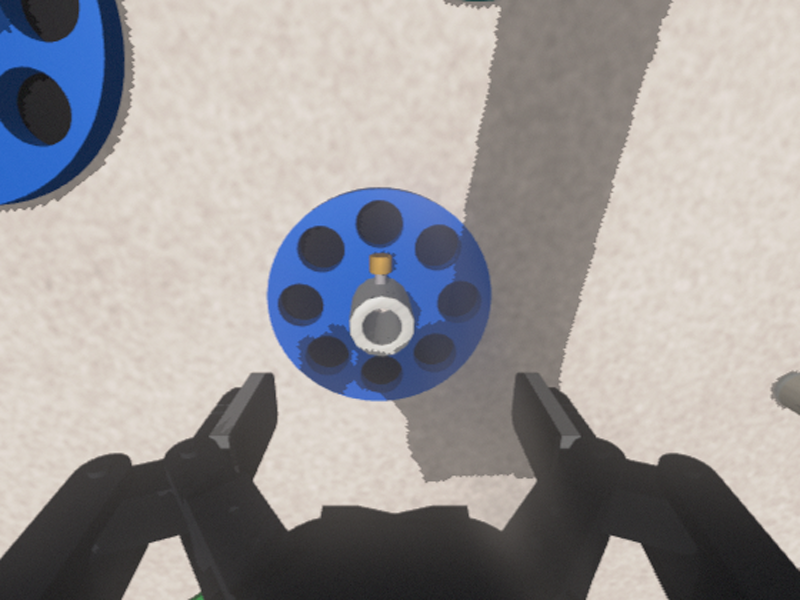

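Request:
servo_tool(
  grip=[0.085,0.085,0.085,0.085,0.085,0.085],
  xyz=[
    [0.01,-0.002,-0.002],
    [0.01,-0.002,-0.001],
    [0.01,0,0],
    [0.009,0,0],
    [0,0,0],
    [0,0,0],
  ],
  twist=[0,0,0,0,0,0],
)

```text
clock: 20.37
position: [571.4, -185.4, 22.9]
ee_rot: [1.495, 1.517, 0.9]
force: [-0.2, -0.3, 0.2]
width: 85.0
```

```bash
python3 -c "
from h import *
go([568,-185.2,-10],55.8)
w=imaging.read_camera('wrist');save(w,'w20')
"; python3 rot.py
```

```text
t 20.37 pos [ 571.4 -185.4   22.9] yaw_y 55.94 tilt [ 0.0337  0.0425 -0.9985] F [-0.2 -0.3  0.2] w 85.0 q [-0.14  0.56  0.51  1.88 -0.44  0.79  1.6 ]
shift mm [32.7 -3.5 -3.1]
twist 0.002
hub ([270.3, 258.3], array([ 566.789616  , -187.55961059,   46.        ]), 0.78)
screw ([268.0, 204.4], array([ 546.57265525, -174.43838271,   24.        ]), 0.63)
24.101703738490333 147.01559082850756
brass [268.9 204.5] 242 [ 546.9 -174.    24. ]
```

View pics/w20.png

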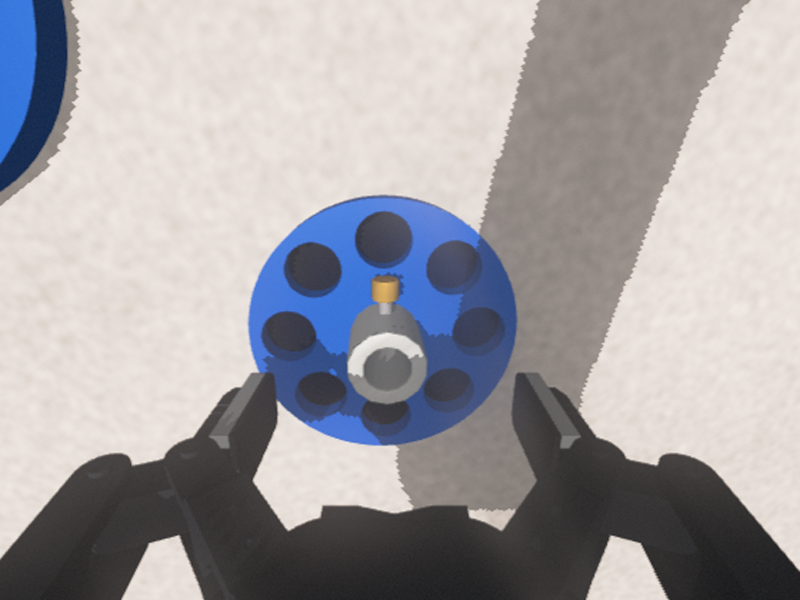

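Request:
servo_tool(
  grip=[0.085,0.085,0.085,0.085,0.085],
  xyz=[
    [0.01,-0.002,-0.002],
    [0.01,-0.001,-0.001],
    [0.009,0,0],
    [0,0,0],
    [0,0,0],
  ],
  twist=[0,0,0,0,0],
)

```text
clock: 20.98
position: [570.1, -185.5, -7.0]
ee_rot: [1.419, 1.514, 0.825]
force: [-0.6, 0.0, 0.4]
width: 85.0
```

```bash
python3 -c "
from h import *
go([568,-185.2,-10],55.8)
w=imaging.read_camera('wrist');save(w,'w21')
s=imaging.read_camera('scene');save(s,'s21',(180,290,190,300))
"
```

```text
t 20.98 pos [ 570.1 -185.5   -7. ] yaw_y 55.96 tilt [ 0.0383  0.0414 -0.9984] F [-0.6  0.   0.4] w 85.0 q [-0.11  0.6   0.48  1.89 -0.48  0.74  1.63]
shift mm [ 3.  -1.1 -1.9]
twist 0.003
```

View pics/w21.png

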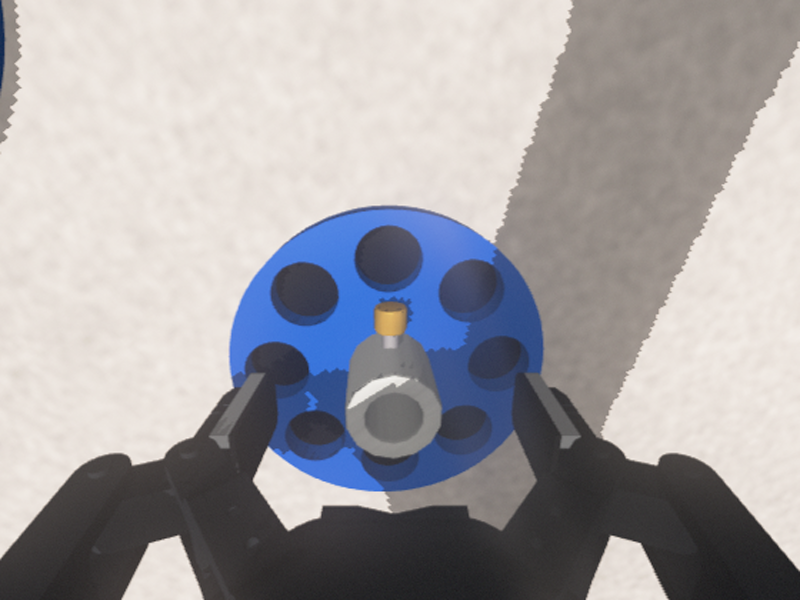

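View pics/s21.png

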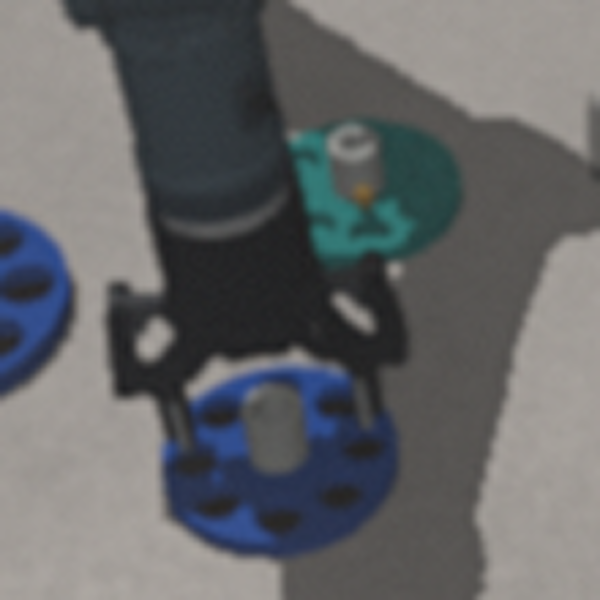

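Request:
servo_tool(
  grip=[0.02,0.02,0.02,0.02,0.02,0.02,0.02,0.02],
  xyz=[
    [0,0,-0.001],
    [0,0,0],
    [0,0,0],
    [0,0,0],
    [0,0,0],
    [0,0,0],
    [0,0,0],
    [0,0,0],
  ],
  twist=[0,0,0,0,0,0,0,0],
)

```text
clock: 21.75
position: [570.1, -185.7, -4.1]
ee_rot: [1.388, 1.513, 0.794]
force: [0.3, 0.1, -0.1]
width: 30.3
```

```bash
python3 -c "
from h import *
go([568,-185.2,-10],55.8)
w=imaging.read_camera('wrist');save(w,'w22')
s=imaging.read_camera('scene');save(s,'s22',(180,290,190,300))
"
```

```text
t 21.75 pos [ 570.1 -185.7   -4.1] yaw_y 55.97 tilt [ 0.0405  0.0411 -0.9983] F [ 0.3  0.1 -0.1] w 30.3 q [-0.11  0.59  0.48  1.89 -0.48  0.74  1.63]
shift mm [ 5.8 -1.1 -2.1]
twist 0.003
```

View pics/w22.png

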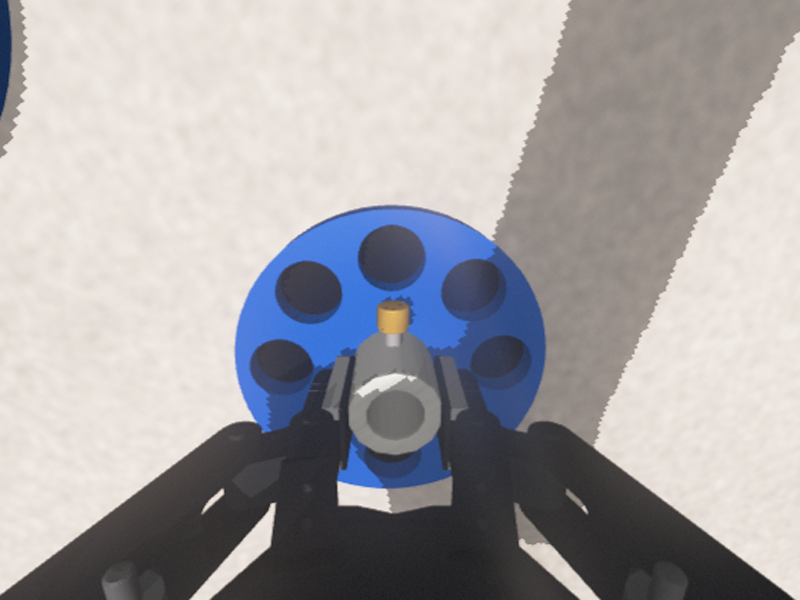

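View pics/s22.png

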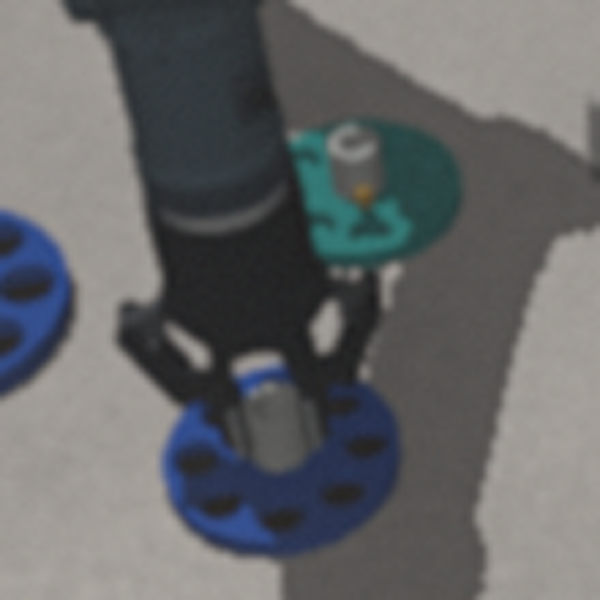

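Gripped at 30.3 mm on the hub, with the screw lying along tool −z. Lifting.

Request:
servo_tool(
  grip=[0.01,0.01,0.01,0.01,0.01,0.01,0.01,0.01],
  xyz=[
    [-0.01,0,0],
    [-0.02,0,0],
    [-0.03,0,0],
    [-0.03,0,0],
    [-0.03,0,0],
    [-0.03,0,0],
    [-0.03,0,0],
    [-0.02,0,0],
  ],
  twist=[0,0,0,0,0,0,0,0],
)

```text
clock: 22.52
position: [554.3, -191.4, 197.6]
ee_rot: [1.759, 1.521, 1.164]
force: [1.1, -0.5, -0.5]
width: 29.8
```

```bash
python3 -c "
from h import *
go([629,223,195],106.4)
w=imaging.read_camera('wrist');save(w,'w23')
"
```

```text
t 22.52 pos [ 554.3 -191.4  197.6] yaw_y 55.88 tilt [ 0.0198  0.0459 -0.9988] F [ 1.1 -0.5 -0.5] w 29.8 q [-0.24  0.31  0.63  1.79 -0.26  1.11  1.47]
shift mm [  23.1  384.4 -170.4]
twist -0.882
```

View pics/w23.png

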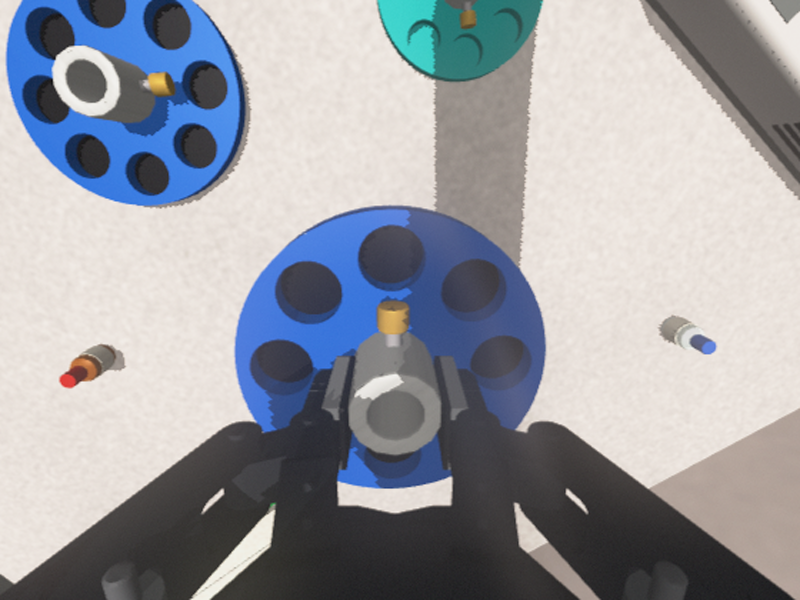

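```bash
cat >> h.py <<'E'
Rg=Rot([1.388,1.513,0.794]); Pg=np.array([570.1,-185.7,-4.1])
VR=np.array([[0.001,1,0],[0.3143,0,-0.949],[-0.949,0.001,-0.3143]]); C=np.array([-166.3,-0.3,-80.3])
K0=np.array([[289.97,0,275.93],[0,289.97,205.65],[0,0,1]])
def hub_tool(uv=(276.5,287.9)):
    # hub top centre in tool frame from grasp
    d=np.array([(uv[0]-K0[0,2])/K0[0,0],-(uv[1]-K0[1,2])/K0[1,1],-1]); dt=VR.T@d
    o=Pg+Rg@C; dw=Rg@dt; X=o+dw*(46-o[2])/dw[2]
    return Rg.T@(X-Pg), X
def rotor():
    st=status.state();R=Rot(st["ee_rot"]);t,_=hub_tool()
    top=st["position"]+R@t; z=R@Rg.T@np.array([0,0,1.]); x=R@np.array([0,0,-1.]); 
    print("hubtop est",top.round(1),"rotor z",z.round(4),"tilt",round(float(np.hypot(z[0],z[1])),4),"screw deg",round(float(np.degrees(np.arctan2(x[1],x[0]))%360),1))
    return top,z,R
E
python3 -c "
from h import *
print(hub_tool()); rotor(); w=imaging.read_camera('wrist')
s=status.state();R=Rot(s['ee_rot']);print((w['view'][:3,:3]@R).round(4),R.T@(-w['view'][:3,:3].T@w['view'][:3,3]-s['position']));save(w,'w23z',(240,330,200,320))"
```

```text
(array([-50.20945734,  -0.16961571,  -1.52242195]), array([ 566.71083429, -187.05635566,   46.        ]))
hubtop est [ 554.2 -194.3  252. ] rotor z [ 0.0137 -0.0035  0.9999] tilt 0.0142 screw deg 145.9
[[ 0.000e+00  1.000e+00  7.000e-04]
 [ 3.156e-01  6.000e-04 -9.489e-01]
 [-9.489e-01  2.000e-04 -3.156e-01]] [-1.68694940e+02  7.27101519e-02 -7.99336220e+01]
```

View pics/w23z.png

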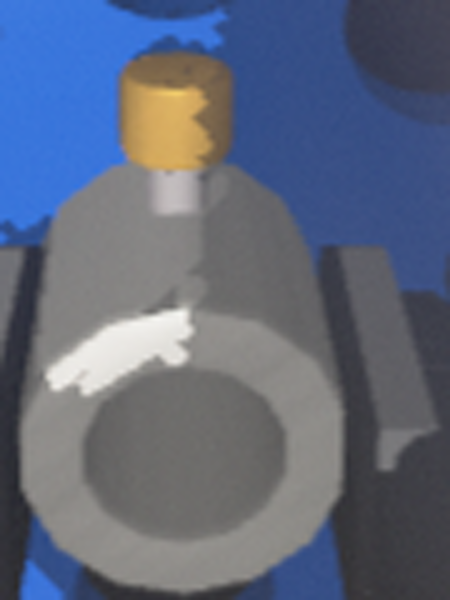

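Request:
servo_tool(
  grip=[0.01,0.01,0.01,0.01,0.01,0.01,0.01,0.01],
  xyz=[
    [0,0.014,-0.006],
    [0,0.025,-0.011],
    [0,0.028,-0.0125],
    [0,0.028,-0.0125],
    [0,0.028,-0.0125],
    [0,0.028,-0.0125],
    [0,0.028,-0.0125],
    [0,0.028,-0.0125],
  ],
  twist=[0,-0.05,-0.06,-0.06,-0.06,-0.06,-0.06,-0.06],
)

```text
clock: 23.28
position: [552.8, 27.2, 201.9]
ee_rot: [1.334, 1.531, 1.143]
force: [0.8, 0.4, -1.5]
width: 30.2
```

```bash
python3 -c "
from h import *
go([629,223,200],106.4);rotor()
"
```

```text
t 23.28 pos [552.8  27.2 201.9] yaw_y 79.06 tilt [ 0.0163  0.0358 -0.9992] F [ 0.8  0.4 -1.5] w 30.2 q [-0.52  0.2   0.47  1.87 -0.14  1.07  1.39]
shift mm [ 10.2 206.5  37.6]
twist -0.477
hubtop est [550.4  25.5 252.1] rotor z [0.0048 0.018  0.9998] tilt 0.0186 screw deg 169.0
```

Request:
servo_tool(
  grip=[0.01,0.01,0.01,0.01,0.01,0.01,0.01,0.01],
  xyz=[
    [0,0.024,0.006],
    [0,0.024,0.008],
    [0,0.024,0.009],
    [0,0.024,0.01],
    [0,0.018,0.01],
    [0,0.01,0.01],
    [0,0,0],
    [0,0,0],
  ],
  twist=[-0.07,-0.07,-0.07,-0.07,-0.06,-0.04,0,0],
)

```text
clock: 23.95
position: [595.7, 169.2, 192.6]
ee_rot: [1.655, 1.532, 1.881]
force: [-0.1, -1.1, -2.2]
width: 30.0
```

```bash
python3 -c "
from h import *
go([629,223,200],106.4);rotor()
w=imaging.read_camera('wrist');save(w,'w24')
"
```

```text
t 23.95 pos [595.7 169.2 192.6] yaw_y 102.95 tilt [-0.0118  0.0368 -0.9993] F [-0.1 -1.1 -2.2] w 30.0 q [-0.59  0.35  0.34  1.7  -0.17  1.11  1.6 ]
shift mm [-5.9 45.3 44.5]
twist -0.06
hubtop est [594.9 166.8 242.7] rotor z [0.0093 0.0209 0.9997] tilt 0.0229 screw deg 193.0
```

View pics/w24.png

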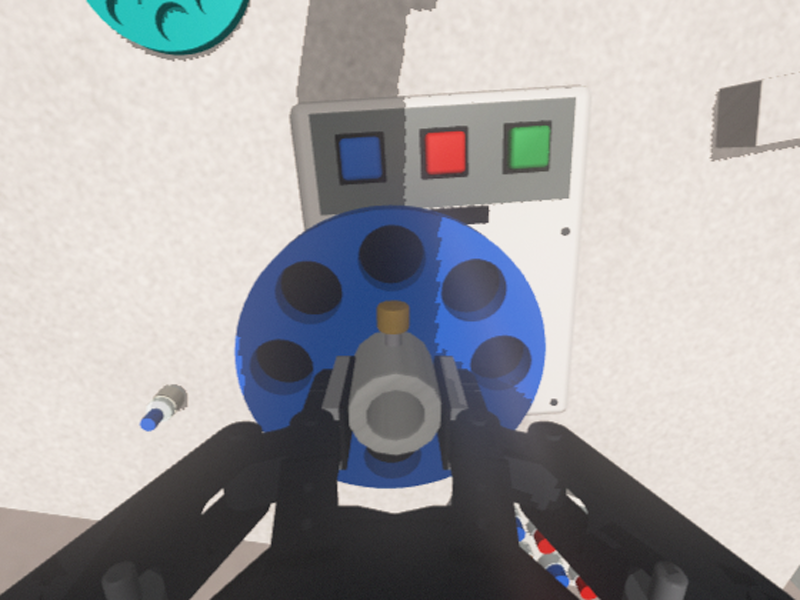

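Request:
servo_tool(
  grip=[0.01,0.01,0.01,0.01,0.01,0.01],
  xyz=[
    [0,0.012,0.012],
    [0,0.014,0.014],
    [0,0.012,0.012],
    [0,0.005,0.004],
    [0,0,0],
    [0,0,0],
  ],
  twist=[-0.03,-0.03,0,0,0,0],
)

```text
clock: 24.5
position: [621.8, 208.4, 189.8]
ee_rot: [1.957, 1.535, 2.226]
force: [-0.7, 0.2, -1.7]
width: 29.9
```

```bash
cat >> h.py <<'E'
def shaft_err(S=(628.7,223.2)):
    top,z,R=rotor(); bot=top-46*z
    e=np.array([S[0]-bot[0],S[1]-bot[1],0]); et=np.array([S[0]-top[0],S[1]-top[1],0])
    print("bottom",bot.round(1),"bottom err tool yz",(R.T@e)[1:].round(1),"top err tool yz",(R.T@et)[1:].round(1))
E
python3 -c "
from h import *
go(None,106.4);shaft_err()
s=imaging.read_camera('scene');save(s,'s25',(290,400,120,230))
"
```

```text
t 24.5 pos [621.8 208.4 189.8] yaw_y 105.36 tilt [-0.0216  0.0282 -0.9994] F [-0.7  0.2 -1.7] w 29.9 q [-0.61  0.43  0.32  1.6  -0.18  1.15  1.59]
twist -0.018
hubtop est [621.4 206.4 240. ] rotor z [0.0167 0.0294 0.9994] tilt 0.0338 screw deg 195.4
bottom [620.7 205.  194. ] bottom err tool yz [15.4 12.6] top err tool yz [14.3 11.5]
```

View pics/s25.png

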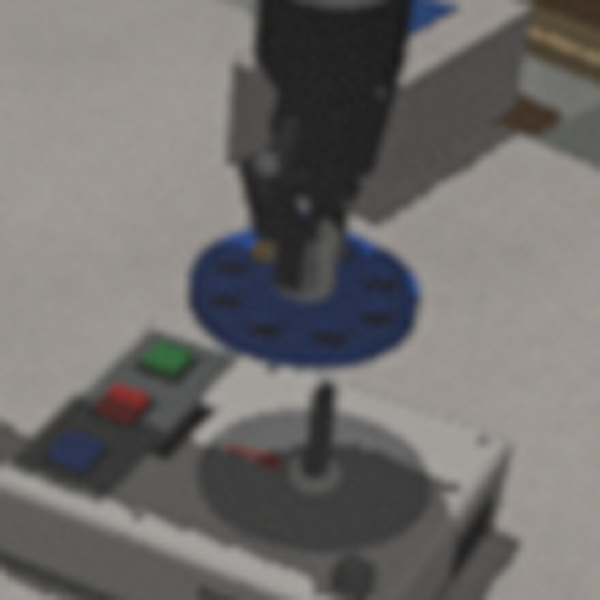

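Request:
servo_tool(
  grip=[0.01,0.01,0.01,0.01,0.01,0.01],
  xyz=[
    [0.008,0.008,0.007],
    [0.01,0.006,0.005],
    [0.01,0,0],
    [0.004,0,0],
    [0,0,0],
    [0,0,0],
  ],
  twist=[-0.018,0,0,0,0,0],
)

```text
clock: 25.05
position: [627.7, 222.2, 153.4]
ee_rot: [2.066, 1.535, 2.348]
force: [0.3, 0.1, -1.4]
width: 29.7
```

```bash
python3 -c "
from h import *
go(None,106.4);shaft_err()
s=imaging.read_camera('scene');save(s,'s26',(310,390,140,210))
t=imaging.read_camera('top');save(t,'t26',(170,290,120,240))
w=imaging.read_camera('wrist');save(w,'w26')
"
```

```text
t 25.05 pos [627.7 222.2 153.4] yaw_y 106.15 tilt [-0.0249  0.0253 -0.9994] F [ 0.3  0.1 -1.4] w 29.7 q [-0.61  0.48  0.3   1.6  -0.19  1.1   1.6 ]
twist -0.004
hubtop est [627.5 220.4 203.6] rotor z [0.0191 0.0322 0.9993] tilt 0.0375 screw deg 196.2
bottom [626.6 218.9 157.6] bottom err tool yz [3.6 3.2] top err tool yz [2.4 1.9]
```

View pics/s26.png

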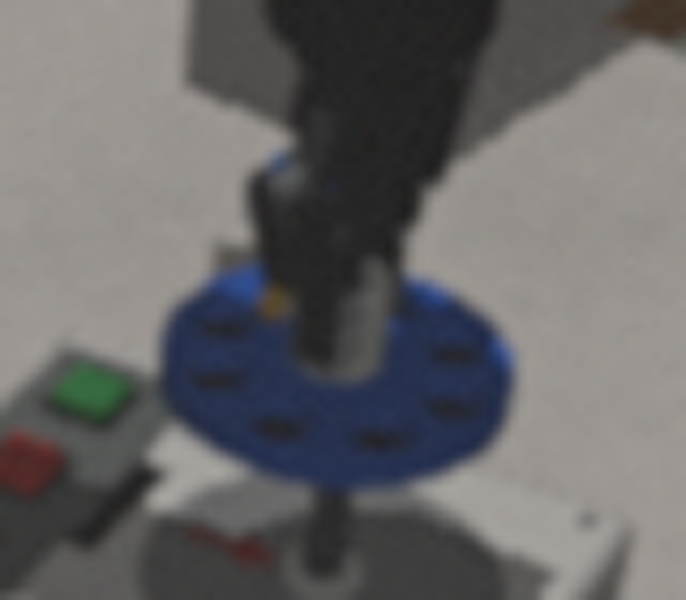

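View pics/w26.png

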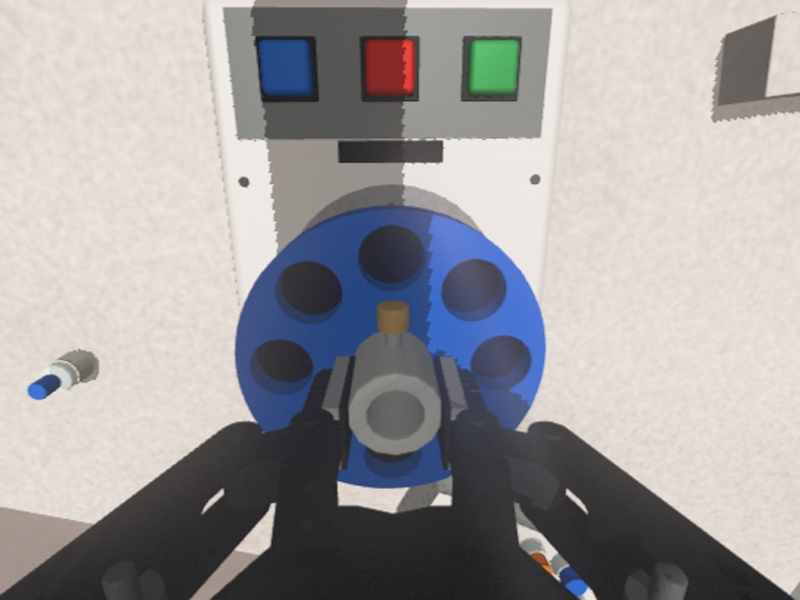

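Request:
servo_tool(
  grip=[0.01,0.01,0.01,0.01,0.01],
  xyz=[
    [0.004,0.003,0.003],
    [0.004,0.001,0.001],
    [0.004,0,0],
    [0.001,0,0],
    [0,0,0],
  ],
  twist=[0,0,0,0,0],
)

```text
clock: 25.62
position: [632.6, 228.4, 142.4]
ee_rot: [1.898, 1.537, 2.18]
force: [0.0, 0.5, -1.3]
width: 29.6
```

```bash
python3 -c "
from h import *
go(None,106.4);shaft_err()
"
```

```text
t 25.62 pos [632.6 228.4 142.4] yaw_y 106.12 tilt [-0.0193  0.0277 -0.9994] F [ 0.   0.5 -1.3] w 29.6 q [-0.61  0.5   0.3   1.6  -0.2   1.08  1.6 ]
twist -0.005
hubtop est [632.2 226.5 192.6] rotor z [0.0136 0.0299 0.9995] tilt 0.0328 screw deg 196.1
bottom [631.6 225.1 146.6] bottom err tool yz [-1.  -3.3] top err tool yz [-2.2 -4.3]
```

Request:
servo_tool(
  grip=[0.01,0.01,0.01,0.01],
  xyz=[
    [0.002,-0.001,-0.002],
    [0.002,-0.001,-0.001],
    [0,0,0],
    [0,0,0],
  ],
  twist=[-0.004,0,0,0],
)

```text
clock: 25.95
position: [629.8, 225.3, 137.8]
ee_rot: [1.911, 1.537, 2.197]
force: [-0.0, 0.4, -1.5]
width: 30.1
```

```bash
python3 -c "
from h import *
go(None,106.4);shaft_err()
s=imaging.read_camera('scene');save(s,'s27',(310,390,140,210))
"
```

```text
t 25.95 pos [629.8 225.3 137.8] yaw_y 106.38 tilt [-0.0198  0.0273 -0.9994] F [-0.   0.4 -1.5] w 30.1 q [-0.61  0.5   0.3   1.61 -0.2   1.07  1.61]
twist -0.0
hubtop est [629.3 223.3 187.9] rotor z [0.0138 0.0302 0.9995] tilt 0.0332 screw deg 196.4
bottom [628.7 221.9 142. ] bottom err tool yz [1.2 0.3] top err tool yz [ 0.1 -0.7]
```

View pics/s27.png

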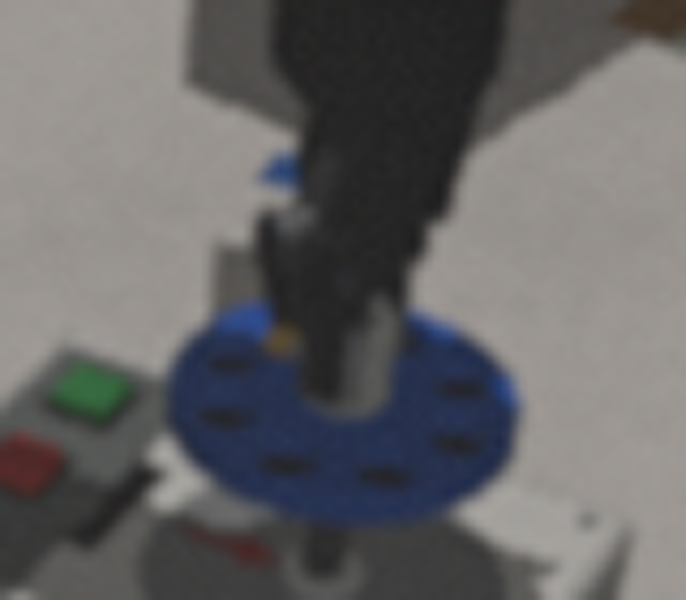

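Request:
servo_tool(
  grip=[0.01,0.01,0.01,0.01],
  xyz=[
    [0.003,0.001,0],
    [0.003,0,0],
    [0.002,0,0],
    [0,0,0],
  ],
  twist=[0,0,0,0],
)

```text
clock: 26.33
position: [629.6, 226.5, 129.5]
ee_rot: [1.885, 1.537, 2.17]
force: [0.1, 0.3, -2.7]
width: 29.8
```

```bash
python3 -c "
from h import *
go(None,106.4);shaft_err();print(status.state()['moment'])
"
```

```text
t 26.33 pos [629.6 226.5 129.5] yaw_y 106.36 tilt [-0.0189  0.0277 -0.9994] F [ 0.1  0.3 -2.7] w 29.8 q [-0.61  0.51  0.3   1.62 -0.2   1.05  1.61]
twist -0.001
hubtop est [629.1 224.5 179.7] rotor z [0.0129 0.0298 0.9995] tilt 0.0325 screw deg 196.4
bottom [628.6 223.2 133.7] bottom err tool yz [-0.   0.2] top err tool yz [-1.1 -0.8]
[-0.10002198 -0.00388068  0.01562514]
```

Request:
servo_tool(
  grip=[0.01,0.01,0.01,0.01],
  xyz=[
    [0.003,0,0],
    [0.003,0,0],
    [0.002,0,0],
    [0,0,0],
  ],
  twist=[0,0,0,0],
)

```text
clock: 26.67
position: [629.5, 226.5, 120.4]
ee_rot: [1.897, 1.538, 2.183]
force: [-0.1, -0.4, -1.1]
width: 30.2
```

```bash
python3 -c "
from h import *
go(None,106.4);shaft_err();print(status.state()['moment'])
"
```

```text
t 26.67 pos [629.5 226.5 120.4] yaw_y 106.36 tilt [-0.0191  0.0272 -0.9994] F [-0.1 -0.4 -1.1] w 30.2 q [-0.61  0.52  0.29  1.62 -0.2   1.04  1.61]
twist -0.001
hubtop est [629.  224.6 170.6] rotor z [0.0131 0.0303 0.9995] tilt 0.033 screw deg 196.4
bottom [628.4 223.2 124.6] bottom err tool yz [-0.1  0.3] top err tool yz [-1.2 -0.7]
[-0.03235804  0.02850135  0.08752669]
```

Request:
servo_tool(
  grip=[0.01,0.01,0.01,0.01],
  xyz=[
    [0.003,0,0],
    [0.003,0,0],
    [0.002,0,0],
    [0,0,0],
  ],
  twist=[0,0,0,0],
)

```text
clock: 27.0
position: [629.4, 226.5, 111.5]
ee_rot: [1.902, 1.538, 2.187]
force: [0.0, 0.1, -1.2]
width: 30.1
```

```bash
python3 -c "
from h import *
go(None,106.4);shaft_err();print(status.state()['moment'])
w=imaging.read_camera('wrist');save(w,'w28',(240,330,200,320))
"
```

```text
t 27.0 pos [629.4 226.5 111.5] yaw_y 106.35 tilt [-0.019   0.0268 -0.9995] F [ 0.   0.1 -1.2] w 30.1 q [-0.61  0.53  0.29  1.63 -0.21  1.02  1.61]
twist -0.001
hubtop est [629.  224.5 161.7] rotor z [0.0131 0.0307 0.9994] tilt 0.0333 screw deg 196.4
bottom [628.4 223.1 115.7] bottom err tool yz [-0.   0.4] top err tool yz [-1.2 -0.6]
[-0.04039507 -0.02732617 -0.02229815]
```

View pics/w28.png

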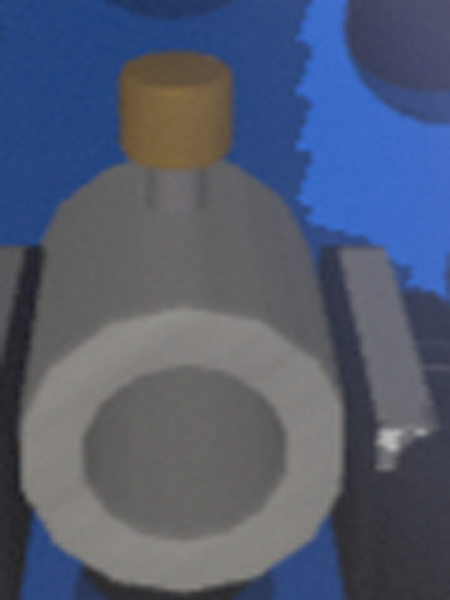

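Request:
servo_tool(
  grip=[0.01,0.01,0.01,0.01],
  xyz=[
    [0.003,-0.0005,0],
    [0.003,0,0],
    [0.002,0,0],
    [0,0,0],
  ],
  twist=[0,0,0,0],
)

```text
clock: 27.38
position: [629.5, 226.3, 103.1]
ee_rot: [1.892, 1.538, 2.178]
force: [-0.1, -0.1, -1.5]
width: 29.6
```

```bash
python3 -c "
from h import *
go(None,106.4);shaft_err();print(status.state()['moment'])
"
```

```text
t 27.38 pos [629.5 226.3 103.1] yaw_y 106.35 tilt [-0.0189  0.0272 -0.9995] F [-0.1 -0.1 -1.5] w 29.6 q [-0.61  0.54  0.29  1.63 -0.21  1.01  1.62]
twist -0.001
hubtop est [629.  224.4 153.3] rotor z [0.0129 0.0303 0.9995] tilt 0.0329 screw deg 196.4
bottom [628.4 223.  107.3] bottom err tool yz [0.1 0.4] top err tool yz [-1.  -0.6]
[-0.04042329 -0.02037713  0.04905559]
```

Request:
servo_tool(
  grip=[0.01,0.01,0.01,0.01],
  xyz=[
    [0.003,-0.0005,0],
    [0.003,0,0],
    [0.002,0,0],
    [0,0,0],
  ],
  twist=[0,0,0,0],
)

```text
clock: 27.72
position: [629.3, 226.3, 94.1]
ee_rot: [1.897, 1.537, 2.183]
force: [-0.7, 0.0, -1.6]
width: 29.8
```

```bash
python3 -c "
from h import *
go(None,106.4);shaft_err();print(status.state()['moment'])
w=imaging.read_camera('wrist');save(w,'w29',(240,330,200,320))
"
```

```text
t 27.72 pos [629.3 226.3  94.1] yaw_y 106.36 tilt [-0.0192  0.0273 -0.9994] F [-0.7  0.  -1.6] w 29.8 q [-0.6   0.55  0.29  1.64 -0.22  0.99  1.62]
twist -0.001
hubtop est [628.8 224.3 144.3] rotor z [0.0132 0.0301 0.9995] tilt 0.0329 screw deg 196.4
bottom [628.2 222.9  98.4] bottom err tool yz [0.1 0.6] top err tool yz [-1.  -0.4]
[-0.00330804  0.00945509  0.02337794]
```

View pics/w29.png

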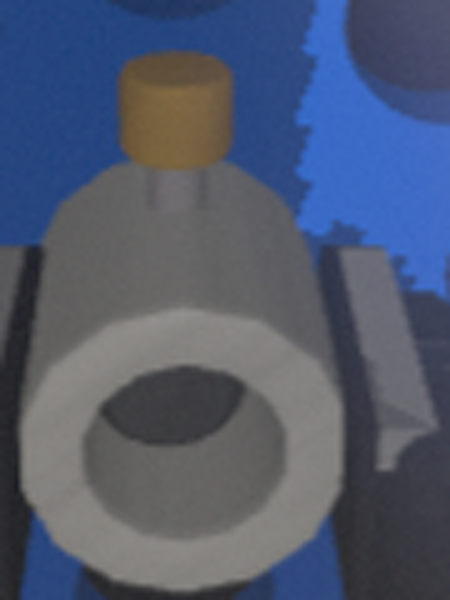

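Request:
servo_tool(
  grip=[0.01,0.01,0.01,0.01],
  xyz=[
    [0.0025,-0.001,0],
    [0.0025,-0.0005,0],
    [0,0,0],
    [0,0,0],
  ],
  twist=[0,0,0,0],
)

```text
clock: 28.1
position: [630.0, 225.1, 89.0]
ee_rot: [1.872, 1.537, 2.158]
force: [-0.0, 0.3, -1.9]
width: 30.0
```

```bash
python3 -c "
from h import *
go(None,106.4);shaft_err();print(status.state()['moment'])
w=imaging.read_camera('wrist');save(w,'w30',(240,330,200,320))
"
```

```text
t 28.1 pos [630.  225.1  89. ] yaw_y 106.37 tilt [-0.0185  0.0277 -0.9994] F [-0.   0.3 -1.9] w 30.0 q [-0.6   0.55  0.28  1.64 -0.22  0.98  1.62]
twist -0.0
hubtop est [629.5 223.1 139.2] rotor z [0.0125 0.0297 0.9995] tilt 0.0323 screw deg 196.4
bottom [628.9 221.8  93.2] bottom err tool yz [1.4 0.2] top err tool yz [ 0.3 -0.7]
[-0.04213208 -0.02256266  0.00159315]
```

View pics/w30.png

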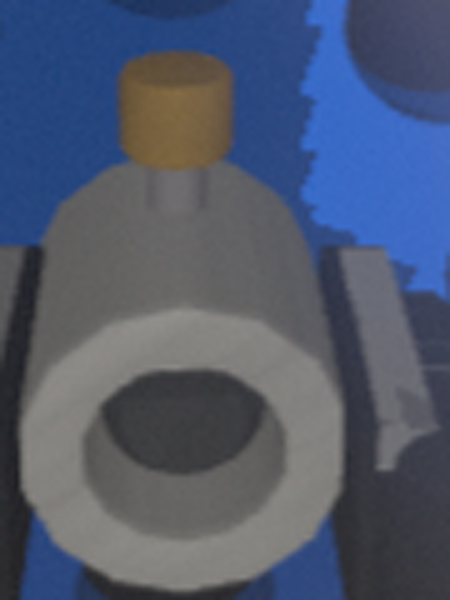

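```bash
cat > depth.py <<'E'
from h import *
t,_=hub_tool((276.6,289.6)); print(t)
def pr(P):
    c=VR@(P-C); return K0[0,0]*c[0]/-c[2]+K0[0,2], K0[1,1]*-c[1]/-c[2]+K0[1,2]
Rr=Rg.T  # rotor axes in tool frame: z axis
zt=Rg.T@np.array([0,0,1.])
a=np.linspace(0,2*np.pi,73)
e1=np.array([0,1.,0]);e1-=zt*(e1@zt);e1/=np.linalg.norm(e1);e2=np.cross(zt,e1)
def circ(r,down,off=0):
    return np.array([pr(t-zt*down+r*(np.cos(x)*e1+np.sin(x)*e2)+np.array([0,0,off])) for x in a])
def z(c): return ((c[:,0].min()-240)*5).round(0),((c[:,0].max()-240)*5).round(0),((c[:,1].min()-200)*5).round(0),((c[:,1].max()-200)*5).round(0)
print("outer",z(circ(16,0)),"bore",z(circ(9.2,0)))
for s in (-2,0,2,4,6,8,10): print(s,"r8",z(circ(8,s+3))," r6.5",z(circ(6.5,s)),"r7",z(circ(7,s)))
E
python3 depth.py
```

```text
[-50.19699875  -0.12265592  -0.59194083]
outer (np.float64(10.0), np.float64(353.0), np.float64(296.0), np.float64(589.0)) bore (np.float64(84.0), np.float64(281.0), np.float64(362.0), np.float64(530.0))
-2 r8 (np.float64(97.0), np.float64(267.0), np.float64(368.0), np.float64(513.0))  r6.5 (np.float64(113.0), np.float64(254.0), np.float64(400.0), np.float64(520.0)) r7 (np.float64(108.0), np.float64(260.0), np.float64(395.0), np.float64(525.0))
0 r8 (np.float64(97.0), np.float64(265.0), np.float64(356.0), np.float64(500.0))  r6.5 (np.float64(113.0), np.float64(252.0), np.float64(388.0), np.float64(506.0)) r7 (np.float64(108.0), np.float64(258.0), np.float64(383.0), np.float64(511.0))
2 r8 (np.float64(97.0), np.float64(262.0), np.float64(345.0), np.float64(487.0))  r6.5 (np.float64(113.0), np.float64(250.0), np.float64(376.0), np.float64(493.0)) r7 (np.float64(107.0), np.float64(255.0), np.float64(371.0), np.float64(498.0))
4 r8 (np.float64(97.0), np.float64(260.0), np.float64(334.0), np.float64(474.0))  r6.5 (np.float64(113.0), np.float64(248.0), np.float64(364.0), np.float64(480.0)) r7 (np.float64(107.0), np.float64(253.0), np.float64(359.0), np.float64(485.0))
6 r8 (np.float64(97.0), np.float64(258.0), np.float64(323.0), np.float64(462.0))  r6.5 (np.float64(112.0), np.float64(246.0), np.float64(353.0), np.float64(468.0)) r7 (np.float64(107.0), np.float64(251.0), np.float64(348.0), np.float64(472.0))
8 r8 (np.float64(97.0), np.float64(256.0), np.float64(312.0), np.float64(450.0))  r6.5 (np.float64(112.0), np.float64(244.0), np.float64(342.0), np.float64(456.0)) r7 (np.float64(107.0), np.float64(249.0), np.float64(337.0), np.float64(460.0))
10 r8 (np.float64(97.0), np.float64(254.0), np.float64(302.0), np.float64(439.0))  r6.5 (np.float64(112.0), np.float64(242.0), np.float64(331.0), np.float64(444.0)) r7 (np.float64(107.0), np.float64(247.0), np.float64(327.0), np.float64(448.0))
```

Request:
servo_tool(
  grip=[0.01,0.01,0.01,0.01],
  xyz=[
    [0.002,0.0003,0],
    [0.0018,0,0],
    [0,0,0],
    [0,0,0],
  ],
  twist=[0,0,0,0],
)

```text
clock: 28.48
position: [629.9, 225.6, 85.0]
ee_rot: [1.864, 1.537, 2.15]
force: [0.7, 0.3, -1.1]
width: 29.6
```

```bash
python3 -c "
from h import *
go(None,106.4);shaft_err();print(status.state()['moment'])
w=imaging.read_camera('wrist');save(w,'w31',(240,330,200,320))
s=imaging.read_camera('scene');save(s,'s31',(310,390,140,210))
"
```

```text
t 28.48 pos [629.9 225.6  85. ] yaw_y 106.37 tilt [-0.0183  0.0279 -0.9994] F [ 0.7  0.3 -1.1] w 29.6 q [-0.6   0.56  0.28  1.65 -0.22  0.98  1.62]
twist -0.001
hubtop est [629.4 223.6 135.2] rotor z [0.0123 0.0295 0.9995] tilt 0.032 screw deg 196.4
bottom [628.8 222.3  89.3] bottom err tool yz [0.9 0.1] top err tool yz [-0.2 -0.8]
[-0.09475212 -0.0119982   0.00442823]
```

View pics/w31.png

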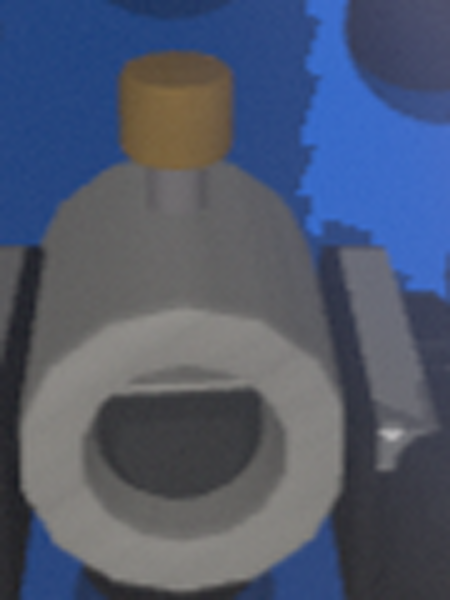

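View pics/s31.png

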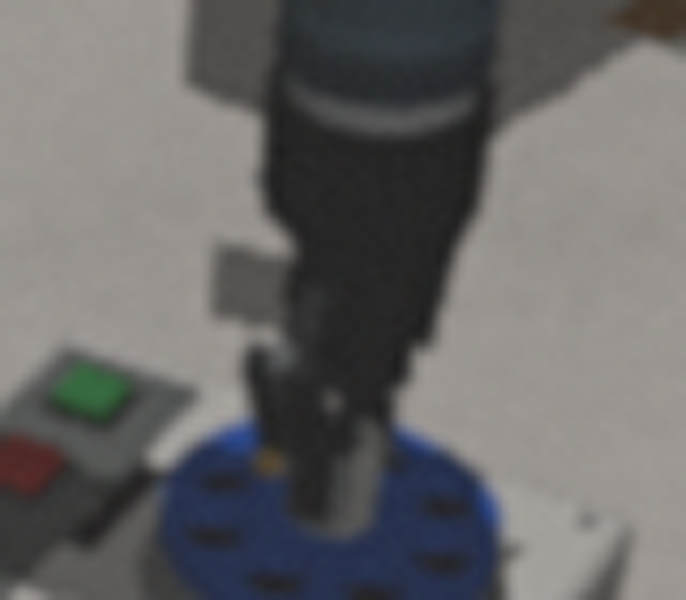

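```bash
cat >> depth.py <<'E'
print("chord")
for s in (-4,-2,0,2,4):
  for off in (0,-0.8):
    n=np.array([0,0,-1.]);n-=zt*(n@zt);n/=np.linalg.norm(n)
    p0=pr(t-zt*(s+3)+4.5*n+[0,0,off]);p1=pr(t-zt*s+[0,7,off]); p2=pr(t-zt*s+[0,0,off+7]);p3=pr(t-zt*s+[0,0,off+6]);
    print(s,off,"flat row at -3",round((p0[1]-200)*5),"end near edge",round((p2[1]-200)*5),round((p3[1]-200)*5), "r8 bottom", z(circ(8,s+3,off))[3])
E
python3 depth.py | sed -n '/chord/,$p'
```

```text
chord
-4 0 flat row at -3 413 end near edge 539 530 r8 bottom 526.0
-4 -0.8 flat row at -3 405 end near edge 532 523 r8 bottom 519.0
-2 0 flat row at -3 400 end near edge 525 516 r8 bottom 513.0
-2 -0.8 flat row at -3 393 end near edge 518 509 r8 bottom 506.0
0 0 flat row at -3 388 end near edge 511 502 r8 bottom 500.0
0 -0.8 flat row at -3 381 end near edge 504 495 r8 bottom 493.0
2 0 flat row at -3 377 end near edge 498 489 r8 bottom 487.0
2 -0.8 flat row at -3 369 end near edge 491 482 r8 bottom 480.0
4 0 flat row at -3 365 end near edge 485 476 r8 bottom 474.0
4 -0.8 flat row at -3 358 end near edge 478 469 r8 bottom 468.0
```

Request:
servo_tool(
  grip=[0.01,0.01,0.01,0.01],
  xyz=[
    [0.0005,0,0],
    [0,0,0],
    [0,0,0],
    [0,0,0],
  ],
  twist=[0,0,0,0],
)

```text
clock: 28.92
position: [630.0, 225.7, 84.8]
ee_rot: [1.852, 1.538, 2.138]
force: [-0.5, -0.2, -0.8]
width: 30.0
```

```bash
python3 -c "
from h import *
go(None,106.4);shaft_err();print(status.state()['moment'])
w=imaging.read_camera('wrist');save(w,'w32',(250,302,265,312),12)
print(w['frame'][272:284,258:296,1])
t=imaging.read_camera('top');save(t,'t32',(170,290,120,240))
"
```

```text
t 28.92 pos [630.  225.7  84.8] yaw_y 106.38 tilt [-0.0179  0.0281 -0.9994] F [-0.5 -0.2 -0.8] w 30.0 q [-0.6   0.56  0.28  1.65 -0.22  0.97  1.62]
twist -0.0
hubtop est [629.5 223.7 135. ] rotor z [0.0119 0.0294 0.9995] tilt 0.0317 screw deg 196.4
bottom [629.  222.4  89. ] bottom err tool yz [ 0.9 -0. ] top err tool yz [-0.3 -0.9]
[-0.04611893 -0.06228268 -0.02602216]
[[137 137 138 135 136 134 133 131 130 130 130 130 129 129 130 128 128 127
  127 128 128 126 127 127 126 126 127 128 128 128 129 129 130 130 130 128
  126 125]
 [137 138 136 135 133 134 131 129 127 127 127 127 128 129 123 119 117 110
  106 103 106 108 114 119 120 124 125 125 130 127 127 130 130 129 126 126
  125 127]
 [135 135 134 132 132 130 128 128 128 126 124 118 112 109 107 107 103 102
  101 101 101 100 101 103 104 107 109 116 122 126 125 124 127 127 124 125
  129 127]
 [136 132 131 132 131 129 128 124 120 112 106 105 105 105 103 101 100 102
  100 100 100  97  98  99  99 101 101 104 108 113 122 124 123 126 126 126
  129 129]
 [132 132 130 128 128 129 126 118 109 103 104 102 105 102 103 107 111 109
  109 107 110 112
[... 481 characters left out ...]
  56  56  55  58  59  57  57  56  56  58  61  88 118
  130 129]
 [127 124  98  68  58  53  57  56  55  56  57  58  57  57  57  57  58  58
   59  57  59  57  60  59  55  55  58  57  58  56  57  57  57  56  78 103
  122 128]
 [129 109  70  53  55  57  57  57  56  58  54  55  58  57  58  56  58  60
   57  58  58  56  57  57  58  55  58  57  55  57  56  54  56  56  79  91
  104 123]
 [124  94  59  55  60  54  57  56  58  56  53  57  58  56  57  58  58  59
   59  59  56  57  56  58  56  56  56  57  58  56  56  57  55  58  73  85
   95 117]
 [107  70  55  55  55  54  55  55  56  59  55  59  56  57  57  57  56  58
   59  57  59  58  55  59  57  56  57  57  57  59  56  57  56  59  74  89
   90 105]]
```

View pics/w32.png

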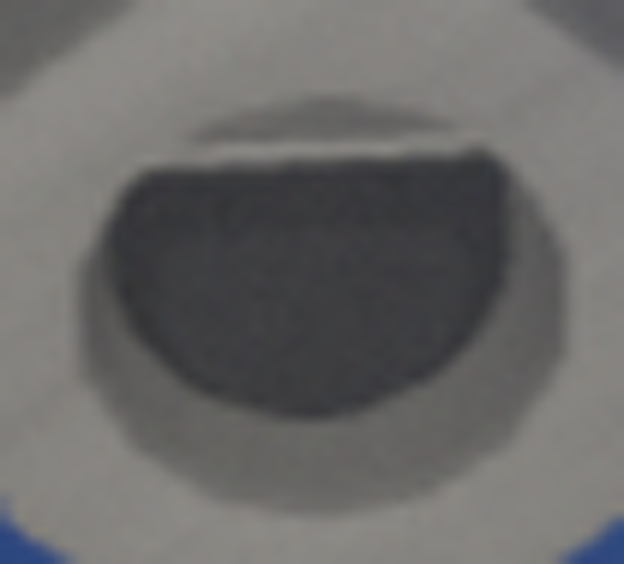

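View pics/t32.png

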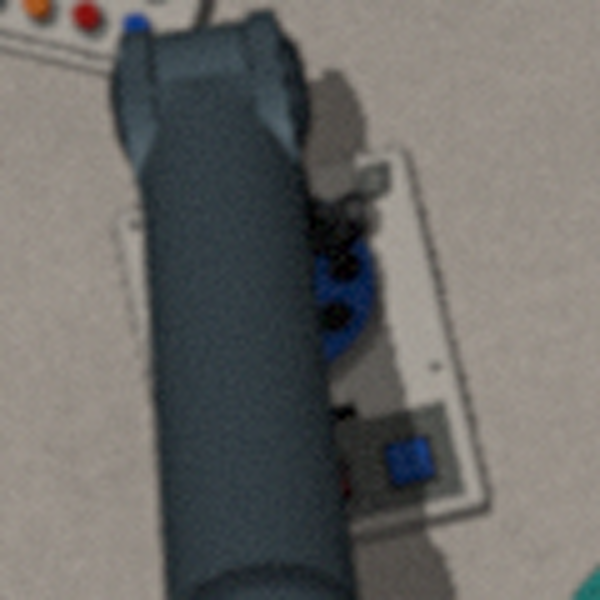

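```bash
python3 -c "
from h import *
print(bot.close_job()); go(None,106.4);shaft_err()
"
```

```text
the job is handed in; nothing more can be done
None
the job is handed in; nothing more can be done
```

I completed all the steps and handed the job in at about 29 s, still holding the rotor on the shaft. The hand-in gives no verdict.

**Steps, in order:**
1. I pressed the red key until it bottomed at about 5 N, judged from the force and from how little it grew in the wrist picture, then released it.
2. I pressed the blue key until it bottomed at about 9 N and released it. I did not touch the green key.
3. I pinched the shaft on its flat, turned it about 38° so the flat faces the front, and held it there. The opening read 11.5 mm, against 12.5 mm expected on the flat.
4. I took the smaller blue rotor (not the turquoise or the large blue one) by its hub and lowered it over the shaft with the thumbscrew on the flat. I met no resistance on the way down.

**Last checks before hand-in:**

| Check | Reading | Limit |
|---|---|---|
| Shaft end against hub top | about 1 mm above flush by arm pose; 0 to 1.5 mm below by wrist picture | 4 mm |
| Rotor off the shaft's axis | about 1 mm | 3 mm |
| Rotor tilt | about 0.03 rad | 0.08 rad |
| Flat against the thumbscrew | about 0.06 rad | 0.17 rad |
| Grip opening on the hub | 30.0 mm (hub is 32 mm; grip force not read) | over 3 N |

**What disagreed:**
- **Fingertips:** with the gripper shut, they made contact about 24 mm short of the reported TCP. I allowed for that in every later move.
- **Tool drift:** the tool tilted up to 0.06 rad and wandered a few millimetres between moves. I corrected the position each time; the tilt could not be commanded.
- **Vials and carton:** I did not measure them again at the end. No move went near them.

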